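Build a weighted measuring bridge over a bearing

TASK

Set up a measuring bridge over the bearing on the little screwed-down plywood board. Stand the beech block flat on the bench along the left long side of the board (left as the robot sees it) and the smaller of the two loose screw cartons (not the pair at the back of the bench) along its right long side, each level with the bearing, parallel to the board and with a gap of about 2 cm. Lay the hardwood batten flat across these two, square to the board and with its middle over the bearing, and set the larger carton upright on the batten, centred above the bearing, as the weight; let go of everything.

Things in the scene. Friction and masses are not known exactly. Their poses are not given: they have to be found in the camera images.
- bearing_board: Plywood board 90 x 50 x 8 mm fixed to the bench, two brass screw heads, a steel ball bearing (32 mm across, 9 high, fixed) on its middle; bearing top 17 mm above the bench. Origin: centre of the underside, on the bench, straight below the bearing. x along its 90 mm length, away from the robot within 15 degrees; y across its 50 mm width, to the robot's left; z up.
- beech_block: Beech packing block, bare wood, 45 (x) x 90 (y) x 40 (z) mm, 0.1 kg, loose on the bench. Origin: centre of its underside; z up. To stand on the left of the board, its y along the board's x.
- small_carton: The smaller of two brown cardboard screw cartons with a pale label, 50 (x) x 70 (y) x 40 (z) mm, closed and rigid, 0.25 to 0.46 kg, loose on the bench. Origin: underside, 1 mm from its centre (it reaches from -24 to +26 mm in x); z up. To stand on the right of the board, its y along the board's x. As high as the beech block.
- large_carton: The larger of the two brown cardboard screw cartons with a pale label, 60 (x) x 85 (y) x 45 (z) mm, closed and rigid, 0.31 to 0.59 kg, loose on the bench. Origin: underside, 1 mm from its centre (it reaches from -29 to +31 mm in x); z up. The weight; goes on top of the batten, either way round.
- batten: Hardwood batten offcut, a plain bar 40 (x) x 250 (y) x 20 (z) mm, 0.11 kg, loose, flat on the bench at the left of the work. Origin: centre of its underside; z up. It shall lie across block and small carton, its y along the board's y, its underside 40 mm above the bench. (A tall wooden post and bicycle frame, fixed, stand just behind the work: draw the arm in before swinging it across.)

How it is judged:
By the outcome, as a careful person would: the job done as asked, in the order asked, and still so for the second after the job is handed in, with the robot touching nothing.
It also fails if it takes over 106 s, if anything falls off the work surface, if the arm or the gripper's body presses on something with over 40 N, if the wrist force passes 120 N, or if a joint passes its speed limit or range.

ROBOT

A 6-joint arm with a two-finger parallel gripper is mounted at the origin on a cart in front of the work surface, level with it; the furniture and walls round the work are solid. World frame = base frame: x ahead of the robot, y to its left, z up, the work surface at z = 0. Lengths are in m, angles in rad, forces in N, time in s.
With the tool pointing down it reaches from about 0.35 to 0.725 m from the base axis. Payload 6 kg.
Tool frame: the origin (TCP) lies at the very end of the fingers, on their centre line; the grasp point (between the pads) lies env.hold_point_z behind it (env.hold_point_z is the distance from the TCP to the grasp point, in m); x points along the fingers, z is the direction in which the jaws open and shut, and the axes are right-handed (so a half turn about x gives the same grasp; the last joint's range is limited). The gripper opens to 85 mm and grips with 20 to 120 N. Pads are 22 mm wide; open, the fingers measure 114 mm over their backs; the gripper's body (76 mm by 85 mm) begins 54 mm behind the grasp point. The pads swing forward as they close: fully open they stand 13 mm farther back than shut.
Start: joints at [-0.934, 0.04, 0.085, 0, -1.615, -0.334], TCP at [0.179, -0.573, 0.231] pointing down, gripper open.
Joint ranges: [-2.56, 2.56], [-1.29, 2.01], [-1.08, 1.49], [-3.29, 1.98], [-2.81, -0.18], [-2.99, 2.99]. Speed limits (rad/s): [2.57, 2.57, 3.01, 3.14, 3.14, 3.14].

INTERFACE

Orientations are given as a unit quaternion [w, x, y, z].
In Python, from rig import sensors, eyes, job, env gives the robot as it stands.
- The arm moves only by the tool drive_tool, never from a script. Its argument "moves" is a list of rows, each a list of 7 numbers: the shift along the tool's x, y, z in cm, then the turn, a rotation vector about the tool's x, y, z in rad, then the opening, from -1 (shut) to 1 (fully open), so that 0 is half open. A call has exactly 5 rows; each row shifts and turns the commanded pose from where the row before left it, along the tool's axes as they then stand; what a row does not reach is not made up. A row lasts 1/12 s, in which the tool goes at most 41.7 mm and 7.16 degrees, less where a joint would pass 70% of its speed; a pose out of reach is approached as far as the arm can. A call is refused whole if a number of a shift passes 4.17 or a number of a turn 0.125, either way. A call with a gripper value outside its range is refused whole. The fingers move at their own pace and stop on an object; the grip force is fixed at half the most. Time passes only in rows, so rows that do not move let the fingers close, or fill a call up. It gives the time, the measured TCP pose, the force and the opening at its end, in the units of the state.
- sensors.get_obs(): the state, without advancing time (a new reading comes with each control period).
- eyes.get_image(name): name is "scene" or "top" or "wrist"; returns (picture, depth): 420x560x3 uint8, blue, green, red; 420x560 float32, m along the optical axis (not along the pixel's ray), 0 where there is no reading.
- eyes.calibration(name): a dict with "mtx" (3x3 intrinsics, pixels), "pose" (4x4, takes a point from camera to world coordinates); the wrist camera has in their place "hand_eye" (4x4, takes a point from camera to tool coordinates, whose origin is the TCP and whose axes are the tool frame's). Camera axes: x right, y down, z forward; pixel columns grow to the right and rows downward; lengths in m; the calibration is good to about 2 mm. A picture is of the moment at which its call begins: read the wrist's pose just before it. calibration takes no time and is no camera call.
- job.close_job(): hands the job in, once; it reports no verdict.
The state is a dict: "time_s": time; "joint_pos": joint angles; "dq": joint speeds; "effort": joint torques, N m; "position": TCP position; "eef_rot": TCP orientation; "force": force on the tool from outside, world axes, zero at the start; "torque": the same for the moment, N m; "finger_gap": opening from 0.0 (shut) to 1.0 (fully open).
Only numpy, scipy, OpenCV 4.12 (cv2) and the standard library are available. Lean on these libraries where they do the work, as an engineer would, in place of code of your own. Each camera call takes 0.05 s, during which the arm holds its last target.

## Working session

There is one attempt and no reset: what is moved stays moved. The work goes in short steps, Python scripts to look and compute and a tool call to move; the robot and the scene stay as the last step left them, time stands still between calls to the robot, and variables do not carry over. Pictures are saved under pics/ and viewed, and the job is handed in when it is done.

Besides the shell and the picture viewer there is one more tool, called after ">>>" by a JSON object that holds its "fn" and its "kwargs". drive_tool: Moves the arm, as the interface text tells. Its arguments: {"type":"object","properties":{"moves":{"type":"array","items":{"type":"array","items":{"type":"number"}}}},"required":["moves"]}

```bash
ls; mkdir -p pics; python3 - <<'E'
from rig import sensors, eyes, job, env
import cv2,numpy as np
print(sensors.get_obs()); print(env.hold_point_z)
for n in ("scene","top"):
    p,d=eyes.get_image(n); cv2.imwrite(f"pics/{n}0.png",p); np.save(f"/tmp/{n}0.npy",d)
    c=eyes.calibration(n); print(n,c)
print(eyes.calibration("wrist"))
E
```

```text
pics
{'time_s': 0.0, 'joint_pos': array([-9.34281156e-01,  4.07945660e-02,  8.37974030e-02, -4.36599129e-04,
       -1.61549185e+00, -3.33683572e-01]), 'dq': array([ 3.80125216e-04,  2.44462466e-06,  1.04518731e-03, -3.36798336e-04,
        7.98872465e-04, -1.80169333e-03]), 'effort': array([ 1.11977141e-05, -3.68202996e+01,  3.47422743e+01,  6.93245530e+00,
       -5.37021944e-03, -3.58416162e-05]), 'position': array([ 0.17889659, -0.57236585,  0.23028656]), 'eef_rot': array([ 0.41917904, -0.56917593,  0.41853036,  0.57022805]), 'force': array([ 0.8790225 , -0.07528913,  0.40321862]), 'torque': array([ 0.00823321, -0.0376298 , -0.0322038 ]), 'finger_gap': 0.9988688809876365}
0.0187
scene {'mtx': array([[404.27052877,   0.        , 279.54915661],
       [  0.        , 404.27052877, 202.79676419],
       [  0.        ,   0.        ,   1.        ]]), 'pose': array([[-0.91446488, -0.22226192,  0.33816211,  0.17153368],
       [-0.40434191,  0.53526765, -0.74161727,  0.82390248],
       [-0.01617396, -0.81491606, -0.57935328,  0.53875393],
       [ 0.        ,  0.        ,  0.        ,  
[... 252 characters left out ...]
      [-0.99973682,  0.01117224,  0.02003698,  0.15241211],
       [-0.02072908, -0.0657248 , -0.99762245,  1.06471674],
       [ 0.        ,  0.        ,  0.        ,  1.        ]])}
{'mtx': array([[365.62246083,   0.        , 284.16815829],
       [  0.        , 365.62246083, 209.91114648],
       [  0.        ,   0.        ,   1.        ]]), 'hand_eye': array([[ 4.98494952e-04, -2.95464347e-01,  9.55353637e-01,
        -1.43794435e-01],
       [ 6.26591533e-04, -9.55353475e-01, -2.95464624e-01,
         7.47923027e-02],
       [ 9.99999679e-01,  7.45904123e-04, -2.91103427e-04,
        -8.97199442e-04],
       [ 0.00000000e+00,  0.00000000e+00,  0.00000000e+00,
         1.00000000e+00]])}
```

View pics/top0.png

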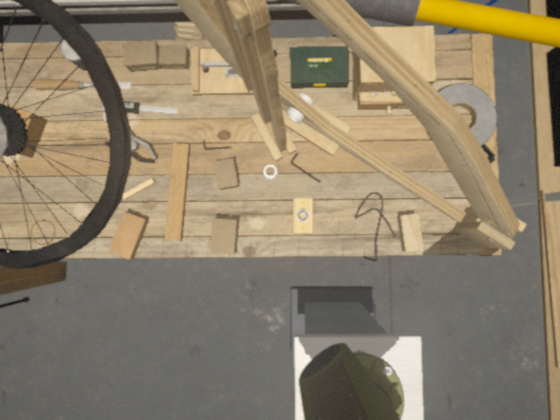

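View pics/scene0.png

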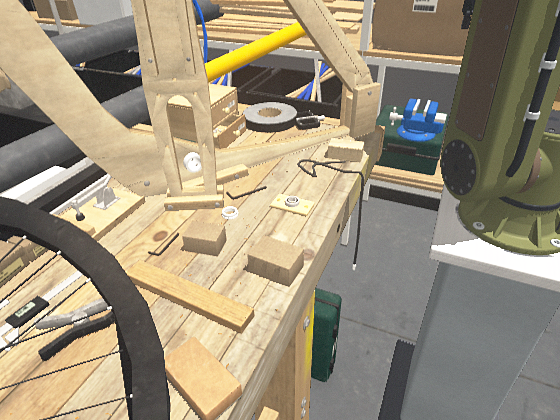

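```bash
cat > h.py <<'E'
import cv2,numpy as np
from rig import sensors, eyes, env
def cloud(name,d=None,pose=None):
    c=eyes.calibration(name)
    K=c["mtx"]; P=c["pose"] if pose is None else pose
    v,u=np.indices(d.shape)
    X=np.stack([(u-K[0,2])/K[0,0]*d,(v-K[1,2])/K[1,1]*d,d],-1)
    return X@P[:3,:3].T+P[:3,3]
def objs(W,valid,zlo,zhi,xr,yr,minpts=40):
    m=valid&(W[...,2]>zlo)&(W[...,2]<zhi)&(W[...,0]>xr[0])&(W[...,0]<xr[1])&(W[...,1]>yr[0])&(W[...,1]<yr[1])
    n,l,s,c=cv2.connectedComponentsWithStats(m.astype(np.uint8),connectivity=4)
    for i in range(1,n):
        if s[i,4]<minpts: continue
        p=W[l==i]; zt=np.percentile(p[:,2],60)
        q=p[p[:,2]>zt-0.008]
        r=cv2.minAreaRect((q[:,:2]*1000).astype(np.float32))
        print("px",np.round(c[i]),"n",s[i,4],"z %.1f"%(zt*1000),"rect c",np.round(r[0],1),"size",np.round(r[1],1),"ang %.1f"%r[2], "mean",np.round(q[:,:2].mean(0)*1000,1))
E
python3 - <<'E'
import sys; sys.path.insert(0,'.')
from h import *
d=np.load('/tmp/top0.npy'); W=cloud("top",d)
print("bench z", np.median(W[230:240,260:280,2]), np.median(W[180:190,330:345,2]),W[150:160,200:215,2].mean())
objs(W,d>0,0.012,0.07,(0.25,0.75),(-0.3,0.65))
p=cv2.imread('pics/top0.png')
cv2.imwrite('pics/topz.png',cv2.resize(p[130:265,90:450],None,fx=2.2,fy=2.2,interpolation=cv2.INTER_CUBIC))
E
```

```text
bench z -0.0021469832906561015 -0.0022488698065400436 -0.0026030716232758374
px [380. 105.] n 445 z 49.0 rect c [725.9 -63.2] size [114.6  27. ] ang 81.3 mean [728.3 -61.2]
px [462. 101.] n 233 z 28.3 rect c [ 740.2 -265.4] size [73.9 28.2] ang 80.2 mean [ 739.7 -270.4]
px [372. 161.] n 3624 z 35.9 rect c [576.  -70.2] size [597.4  65.4] ang 55.9 mean [571.4 -68.2]
px [271. 137.] n 697 z 23.3 rect c [667.  207.2] size [130.   70.8] ang 27.9 mean [654.3 211.6]
px [140. 145.] n 168 z 18.6 rect c [633.3 546.9] size [85.  33.3] ang 59.2 mean [641.1 550.3]
px [176. 192.] n 1546 z 18.6 rect c [519.9 456.3] size [ 41.6 250.3] ang 85.4 mean [518.7 455.7]
px [140. 158.] n 82 z 18.3 rect c [604.9 548.1] size [59.8 14.4] ang 67.5 mean [606.  550.2]
px [226. 173.] n 611 z 38.3 rect c [562.6 327.5] size [70.3 51. ] ang 10.2 mean [562.1 327.3]
px [302. 215.] n 86 z 15.5 rect c [455.4 135.5] size [28.7 28.8] ang 44.9 mean [455.  134.8]
px [127. 235.] n 1103 z 26.8 rect c [410.2 580.9] size [ 62.4 110. ] ang 68.2 mean [409.8 579.1]
px [410. 232.] n 760 z 38.8 rect c [ 410.1 -132.3] size [89.7 46.2] ang 6.4 mean [ 410.1 -131.4]
px [223. 236.] n 900 z 43.7 rect c [405.7 332.6] size [61.3 85. ] ang 85.6 mean [405.7 332. ]
px [ 99. 231.] n 66 z 64.3 rect c [423.1 629.4] size [ 7.8 47.7] ang 40.7 mean [423.1 630.2]
```

View pics/topz.png

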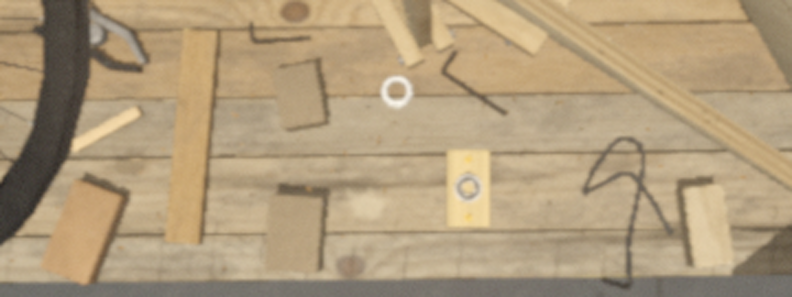

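```bash
python3 - <<'E'
import sys; sys.path.insert(0,'.')
from h import *
d=np.load('/tmp/top0.npy'); W=cloud("top",d); W[...,2]+=0.0022
# board by colour
p=cv2.imread('pics/top0.png'); hsv=cv2.cvtColor(p,cv2.COLOR_BGR2HSV)
roi=np.zeros(d.shape,bool); roi[190:240,285:322]=1
print(hsv[203,300],hsv[228,303],hsv[215,280],hsv[240,303])
m=roi&(W[...,2]>0.004)
q=W[m]; r=cv2.minAreaRect((q[:,:2]*1000).astype(np.float32)); print("board depth",m.sum(),r,q.mean(0))
m=roi&(hsv[...,1]>110)&(hsv[...,2]>150); q=W[m]
r=cv2.minAreaRect((q[:,:2]*1000).astype(np.float32)); print("board col",m.sum(),r,q.mean(0))
# tall map
ds=np.load('/tmp/scene0.npy'); Ws=cloud("scene",ds)
for name,X,dd in(("top",W,d),("scene",Ws,ds)):
  g={}
  P=X[(dd>0)&(X[...,2]>0.07)&(X[...,0]>0.1)&(X[...,0]<0.8)&(X[...,1]>-0.4)&(X[...,1]<0.8)]
  print(name)
  H=np.zeros((15,25))
  for a in P:
    i=int((a[0]-0.1)/0.05); j=int((a[1]+0.4)/0.05)
    if 0<=i<15 and 0<=j<25: H[i,j]= a[2] if H[i,j]==0 else min(H[i,j],a[2])
  print("y cols:",[round(-0.4+0.05*j,2) for j in range(24,-1,-1)])
  for i in range(13,-1,-1): print("%.2f"%(0.1+0.05*i)," ".join("%3d"%(H[i,j]*100) if H[i,j] else "  ." for j in range(24,-1,-1)))
E
```

```text
[ 20  90 241] [ 21 124 238] [ 18  76 188] [ 18  68 180]
board depth 713 ((457.2529602050781, 132.79612731933594), (92.2406997680664, 125.8787612915039), 89.10838317871094) [0.45517345 0.13525945 0.01980905]
board col 13 ((455.762451171875, 135.44183349609375), (5.20144510269165, 71.50269317626953), 89.23289489746094) [0.45809733 0.13461679 0.00937957]
top
y cols: [0.8, 0.75, 0.7, 0.65, 0.6, 0.55, 0.5, 0.45, 0.4, 0.35, 0.3, 0.25, 0.2, 0.15, 0.1, 0.05, 0.0, -0.05, -0.1, -0.15, -0.2, -0.25, -0.3, -0.35, -0.4]
0.75   .  15  18  17  18  18  18   .   .   .   .   7   .  14   7   .   7   7   7  13  11   .   .   .   .
0.70   .  13  13  15  18  17  16   .   .   .   .   .   7   7   7   8   .   .  10   .   .   .   .   .   .
0.65   .   9  13  14  15  16  15   .   .   .   .   .  30   8   7   7  53   .   .   .   .   .   .   .   .
0.60   .   9  10  11  15  15  13   .   .   .   .   .   9   7   .  51  47  46  49   .   .   .   .   .   .
0.55   .  10   9  10  12  12  11   .   .   .   .   .   .   .   .   .   .  43  38  43   .   .   .   .   .
0.50   .   7   9   9   9   9  10   .   .   .   .   .   .   .   
[... 1811 characters left out ...]
 .   .   .   .   .   .   .   .   .   .   .   .   .   .   7   7  14   .
0.35   .   .   .   7   .   .   .   .   .   .   .   .   .   .   .   .   .   .   .   .   .   .   7   7   .
0.30   .   .   .   .   .   .   .   .   .   .   .   .   .   .   .   .   .   .   .   .   .   .   .   .   .
0.25   .   .   .   .   .   .   .   .   .   .   .   .   .   .   .   .   .   .   .   .   .   .   .   .   .
0.20   .   .   .   .   .   .   .   .   .   .   .   .   .   .   .   .   .   .   .   .   .   .   .   .   .
0.15   .   .   .   .   .   .   .   .   .   .   .   .   .   .   .  10  18   .   .   .   .   .   .   .   .
0.10   .   .   .   .   .   .   .   .   .   .   .   .   .  14   9   9   .   .   .   .   .   .   .   .   .
```

```bash
python3 - <<'E'
import sys; sys.path.insert(0,'.')
from h import *
from scipy.spatial.transform import Rotation as R
d=np.load('/tmp/top0.npy'); W=cloud("top",d); W[...,2]+=0.0022
P=W[(d>0)&(W[...,2]>0.05)&(W[...,0]<0.55)&(W[...,0]>0.25)&(W[...,1]<-0.1)]
for y0 in np.arange(-0.45,-0.1,0.05):
    q=P[(P[:,1]>=y0)&(P[:,1]<y0+0.05)]
    if len(q): print(round(y0,2),"x",q[:,0].min().round(3),q[:,0].max().round(3),"z",q[:,2].min().round(3),q[:,2].max().round(3))
o=sensors.get_obs(); q=o["eef_rot"]; print(R.from_quat([q[1],q[2],q[3],q[0]]).as_matrix().round(3))
p=cv2.imread('pics/top0.png'); 
cv2.imwrite('pics/board.png',cv2.resize(p[185:245,265:340],None,fx=10,fy=10,interpolation=cv2.INTER_CUBIC))
p=cv2.imread('pics/scene0.png'); 
cv2.imwrite('pics/boards.png',cv2.resize(p[180:225,255:330],None,fx=10,fy=10,interpolation=cv2.INTER_CUBIC))
w,dw=eyes.get_image("wrist"); cv2.imwrite('pics/w0.png',w)
E
```

```text
-0.4 x 0.427 0.427 z 0.143 0.148
-0.35 x 0.372 0.438 z 0.055 0.206
-0.3 x 0.382 0.468 z 0.05 0.27
-0.25 x 0.416 0.503 z 0.051 0.34
-0.2 x 0.473 0.536 z 0.223 0.405
-0.15 x 0.506 0.55 z 0.292 0.455
[[-0.001 -0.954 -0.298]
 [ 0.001 -0.298  0.954]
 [-1.     0.     0.002]]
```

View pics/board.png

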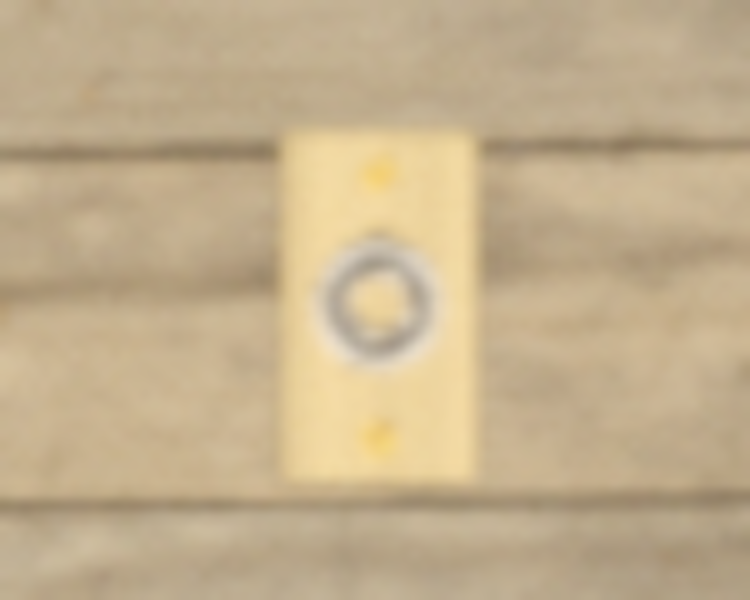

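View pics/w0.png

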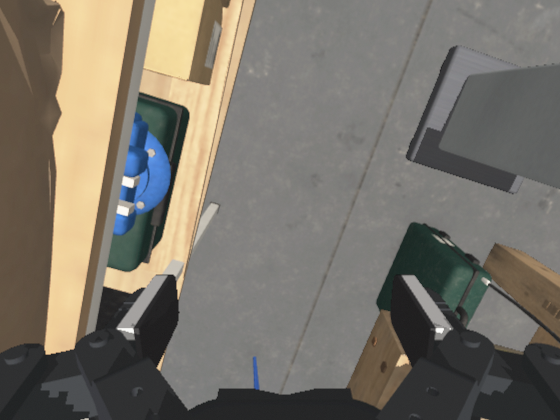

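```bash
cat >> h.py <<'E'
from scipy.spatial.transform import Rotation as R
def pose():
    o=sensors.get_obs(); q=o["eef_rot"]
    return o["position"],R.from_quat([q[1],q[2],q[3],q[0]]).as_matrix(),o
def tgtR(psi):
    s,c=np.sin(psi),np.cos(psi)
    return np.array([[0,-c,-s],[0,-s,c],[-1,0,0]])
def to(*wps):
    """wps: (x,y,z,psi_deg) in m; prints turn first then shift in the NEW axes"""
    p,Rm,o=pose(); print("t %.2f"%o["time_s"],"pos",p.round(4),"psi %.2f"%np.degrees(np.arctan2(-Rm[0,2],Rm[1,2])),"gap %.3f"%o["finger_gap"],"F",o["force"].round(1),"q",o["joint_pos"].round(2))
    for w in wps:
        Rt=tgtR(np.radians(w[3])); rv=R.from_matrix(Rm.T@Rt).as_rotvec()
        dl=np.array(w[:3])-p
        print("->",w,"shift old axes cm",(Rm.T@dl*100).round(2),"turn",rv.round(3),"shift new axes cm",(Rt.T@dl*100).round(2))
        p=np.array(w[:3]);Rm=Rt
def wimg(fn):
    p,Rm,o=pose(); w,d=eyes.get_image("wrist"); cv2.imwrite(fn,w); np.save('/tmp/w.npy',d)
    T=np.eye(4);T[:3,:3]=Rm;T[:3,3]=p
    P=T@eyes.calibration("wrist")["hand_eye"]; np.save('/tmp/wP.npy',P)
    return w,d,cloud("wrist",d,P)
E
python3 -c "
from h import *
to((.27,-.28,.22,17.3),(.36,-.13,.2,6.4))"
```

```text
t 0.15 pos [ 0.1789 -0.5725  0.2305] psi 17.35 gap 1.001 F [ 0.2 -0.1  0.1] q [-0.93  0.04  0.08 -0.   -1.62 -0.33]
-> (0.27, -0.28, 0.22, 17.3) shift old axes cm [  1.08 -17.42  25.2 ] turn [ 0.001  0.001 -0.   ] shift new axes cm [  1.05 -17.4   25.21]
-> (0.36, -0.13, 0.2, 6.4) shift old axes cm [  2.   -13.05  11.65] turn [0.19 0.   0.  ] shift new axes cm [  2.   -10.62  13.9 ]
```

>>> {"fn": "drive_tool", "kwargs": {"moves": [[0.1,-1.74,2.52,0,0,0,1],[0.1,-1.74,2.52,0,0,0,1],[0.1,-1.74,2.52,0,0,0,1],[0.1,-1.74,2.52,0,0,0,1],[0.1,-1.74,2.52,0,0,0,1]]}}

```text
time_s: 0.57
position: [0.2244, -0.4251, 0.2257]
eef_rot: [0.419, -0.569, 0.419, 0.57]
force: [0.5, 1.0, 0.7]
finger_gap: 0.999
```

>>> {"fn": "drive_tool", "kwargs": {"moves": [[0.1,-1.74,2.52,0,0,0,1],[0.1,-1.74,2.52,0,0,0,1],[0.1,-1.74,2.52,0,0,0,1],[0.1,-1.74,2.52,0,0,0,1],[0.1,-1.74,2.52,0,0,0,1]]}}

```text
time_s: 0.98
position: [0.2698, -0.2789, 0.221]
eef_rot: [0.419, -0.57, 0.419, 0.57]
force: [1.6, 0.5, 0.0]
finger_gap: 1.001
```

>>> {"fn": "drive_tool", "kwargs": {"moves": [[0.4,-2.6,2.3,0.038,0,0,1],[0.4,-2.5,2.4,0.038,0,0,1],[0.4,-2.4,2.5,0.038,0,0,1],[0.4,-2.3,2.6,0.038,0,0,1],[0.4,-2.2,2.7,0.038,0,0,1]]}}

```text
time_s: 1.4
position: [0.3592, -0.1295, 0.2012]
eef_rot: [-0.472, 0.527, -0.471, -0.527]
force: [1.3, -0.4, 0.5]
finger_gap: 0.998
```

```bash
python3 -c "
from h import *
to((.41,-.132,.1,6.4))
w,d,X=wimg('pics/w1.png')
print(np.median(X[(d>0)&(abs(X[...,2])<0.012)][:,2]))
objs(X,d>0,0.012,0.07,(0.3,0.75),(-0.3,0.4),300)
"
```

```text
t 1.40 pos [ 0.3592 -0.1295  0.2012] psi 6.38 gap 0.998 F [ 1.3 -0.4  0.5] q [ 0.19 -0.59 -0.47 -0.   -1.68 -1.65]
-> (0.41, -0.132, 0.1, 6.4) shift old axes cm [10.13 -5.01 -0.82] turn [-0.     0.     0.001] shift new axes cm [10.12 -5.02 -0.82]
0.0007779075705718619
px [202. 297.] n 10110 z 35.3 rect c [ 501.9 -194.2] size [312.9  65.6] ang 51.6 mean [ 481.3 -193. ]
px [274. 237.] n 5024 z 41.2 rect c [ 410.5 -134. ] size [90.3 45.1] ang 6.7 mean [ 407.9 -134.3]
px [530. 301.] n 742 z 17.4 rect c [455.6 133.5] size [33.5 31.5] ang 48.4 mean [454.9 132.7]
```

View pics/w1.png

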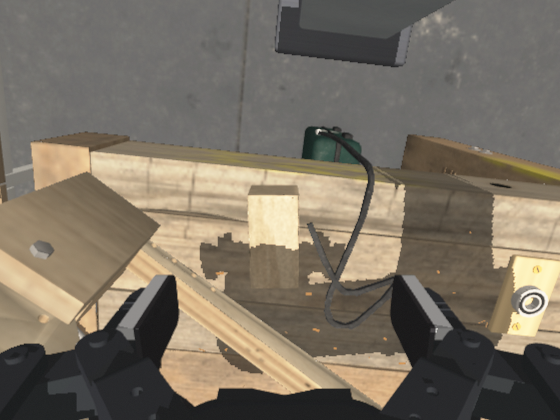

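>>> {"fn": "drive_tool", "kwargs": {"moves": [[2,-1.02,-0.2,0,0,0,1],[2,-1.02,-0.2,0,0,0,1],[2,-1.02,-0.2,0,0,0,1],[2,-1.02,-0.2,0,0,0,1],[2,-1.02,-0.2,0,0,0,1]]}}

```text
time_s: 1.87
position: [0.4109, -0.1354, 0.1002]
eef_rot: [0.471, -0.527, 0.471, 0.528]
force: [0.0, 0.2, 1.1]
finger_gap: 0.997
```

```bash
python3 -c "
from h import *
to((.4105,-.1335,.008,6.5))
w,d,X=wimg('pics/w2.png')
objs(X,d>0,0.012,0.07,(0.3,0.75),(-0.3,0.4),300)
"
```

```text
t 1.87 pos [ 0.4109 -0.1354  0.1002] psi 6.48 gap 0.997 F [0.  0.2 1.1] q [ 0.15 -0.41 -0.55 -0.   -1.44 -1.61]
-> (0.4105, -0.1335, 0.008, 6.5) shift old axes cm [9.22 0.02 0.19] turn [-0.  0. -0.] shift new axes cm [9.22 0.02 0.19]
px [430. 148.] n 353 z 13.9 rect c [357.9 -49.8] size [27.7  6.3] ang 1.6 mean [357.  -50.1]
px [ 70. 226.] n 11073 z 40.1 rect c [ 424.9 -269.1] size [91.9 46.2] ang 10.3 mean [ 414.8 -268.4]
px [288. 220.] n 11328 z 41.3 rect c [ 411. -134.] size [90.6 45.1] ang 6.6 mean [ 407.5 -134.5]
px [233. 351.] n 6643 z 33.7 rect c [ 517.8 -159.1] size [114.9  27.8] ang 56.3 mean [ 509.8 -163.5]
```

View pics/w2.png

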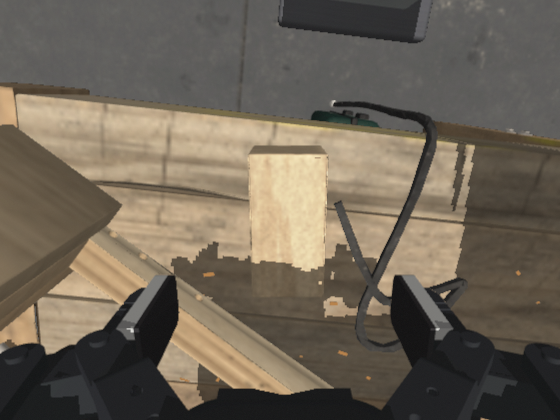

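```bash
python3 -c "
from h import *
d=np.load('/tmp/w.npy'); X=cloud('wrist',d,np.load('/tmp/wP.npy'))
m=(X[...,0]>.385)&(X[...,0]<.435)&(X[...,1]>-.108)&(X[...,1]<-.06)&(d>0)
print(m.sum(),np.percentile(X[m][:,2],[50,90,99,100]))
"
```

```text
18813 [0.16069102 0.1782227  0.18716246 0.18999047]
```

>>> {"fn": "drive_tool", "kwargs": {"moves": [[2,0,0.04,0,0,0,1],[2,0,0.04,0,0,0,1],[2,0,0.04,0,0,0,1],[1,0,0.04,0,0,0,1],[0,0,0,0,0,0,1]]}}

```text
time_s: 2.33
position: [0.4088, -0.1338, 0.0292]
eef_rot: [0.47, -0.526, 0.472, 0.529]
force: [-0.1, -0.1, -0.5]
finger_gap: 0.998
```

```bash
python3 -c "
from h import *
d=np.load('/tmp/w.npy'); X=cloud('wrist',d,np.load('/tmp/wP.npy'))
m=(X[...,0]>.385)&(X[...,0]<.435)&(X[...,1]>-.108)&(X[...,1]<-.06)&(d>0)&(X[...,2]<0.05)
print(m.sum(),np.percentile(X[m][:,2],[50,90,99,100]))
to((.4105,-.1338,.008,6.5))
"
```

```text
4656 [0.00089303 0.0063731  0.00815909 0.00987033]
t 2.33 pos [ 0.4088 -0.1338  0.0292] psi 6.45 gap 0.998 F [-0.1 -0.1 -0.5] q [ 0.16 -0.37 -0.65 -0.   -1.3  -1.62]
-> (0.4105, -0.1338, 0.008, 6.5) shift old axes cm [ 2.12 -0.18 -0.02] turn [-0.001  0.001 -0.004] shift new axes cm [ 2.12 -0.17 -0.02]
```

>>> {"fn": "drive_tool", "kwargs": {"moves": [[0.7,-0.06,0,0,0,0,1],[0.7,-0.06,0,0,0,0,1],[0.5,-0.06,0,0,0,0,1],[0,0,0,0,0,0,-1],[0,0,0,0,0,0,-1]]}}

```text
time_s: 2.75
position: [0.4123, -0.1337, 0.0124]
eef_rot: [0.471, -0.527, 0.471, 0.527]
force: [-0.7, -0.3, 0.2]
finger_gap: 0.745
```

>>> {"fn": "drive_tool", "kwargs": {"moves": [[0,0,0,0,0,0,-1],[0,0,0,0,0,0,-1],[0,0,0,0,0,0,-1],[0,0,0,0,0,0,-1],[0,0,0,0,0,0,-1]]}}

```text
time_s: 3.17
position: [0.4128, -0.1336, 0.013]
eef_rot: [-0.471, 0.528, -0.471, -0.527]
force: [0.5, 0.1, 3.3]
finger_gap: 0.518
```

>>> {"fn": "drive_tool", "kwargs": {"moves": [[-1,0,0,0,0,0,-1],[-2,0,0,0,0,0,-1],[-3,0.2,0,0,0,0,-1],[-3,0.3,0,0,0,0,-1],[-2,0.3,0,0,0,0,-1]]}}

```text
time_s: 3.58
position: [0.4045, -0.1348, 0.1254]
eef_rot: [-0.471, 0.528, -0.471, -0.527]
force: [0.3, 1.0, -1.5]
finger_gap: 0.518
```

```bash
python3 -c "
from h import *
to((.405,.03,.11,0),(.455,.201,.11,-.7))
w,d,X=wimg('pics/w3.png')
"
```

```text
t 3.58 pos [ 0.4045 -0.1348  0.1254] psi 6.46 gap 0.518 F [ 0.3  1.  -1.5] q [ 0.16 -0.45 -0.52  0.   -1.49 -1.62]
-> (0.405, 0.03, 0.11, 0) shift old axes cm [ 1.53 -1.91 16.37] turn [ 0.113 -0.001  0.002] shift new axes cm [ 1.54 -0.05 16.48]
-> (0.455, 0.201, 0.11, -0.7) shift old axes cm [ 0.  -5.  17.1] turn [0.012 0.    0.   ] shift new axes cm [ 0.   -4.79 17.16]
```

View pics/w3.png

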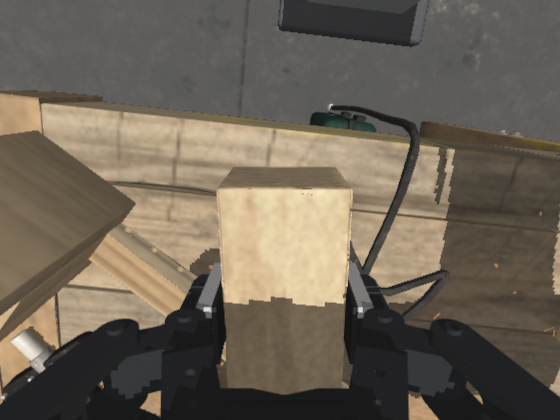

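>>> {"fn": "drive_tool", "kwargs": {"moves": [[0.2,-0.3,2.5,0.023,0,0,-1],[0.3,-0.3,3.5,0.023,0,0,-1],[0.3,-0.2,3.5,0.023,0,0,-1],[0.3,-0.1,3.5,0.023,0,0,-1],[0.3,0,3.5,0.023,0,0,-1]]}}

```text
time_s: 4.05
position: [0.402, 0.0322, 0.1082]
eef_rot: [0.501, -0.499, 0.501, 0.499]
force: [0.8, 0.5, -0.3]
finger_gap: 0.519
```

>>> {"fn": "drive_tool", "kwargs": {"moves": [[0,-0.8,3.5,0.01,0,0,-1],[0,-1.1,3.5,0,0,0,-1],[0,-1.1,3.5,0,0,0,-1],[0,-1.1,3.5,0,0,0,-1],[0,-0.8,3,0,0,0,-1]]}}

```text
time_s: 4.47
position: [0.4534, 0.2024, 0.108]
eef_rot: [0.503, -0.497, 0.503, 0.497]
force: [0.1, 0.0, -1.5]
finger_gap: 0.516
```

```bash
python3 -c "
from h import *
to((.455,.201,.06,-.7))
w,d,X=wimg('pics/w4.png')
objs(X,d>0,0.0125,0.03,(0.3,0.6),(0.05,0.3),150)
m=(d>0)&(X[...,2]>0.004)&(X[...,2]<.025)&(abs(X[...,0]-.455)<.06)&(abs(X[...,1]-.135)<.04)
q=X[m]; print(cv2.minAreaRect((q[:,:2]*1000).astype(np.float32)))
"
```

```text
t 4.47 pos [0.4534 0.2024 0.108 ] psi -0.65 gap 0.516 F [ 0.1  0.  -1.5] q [ 0.83 -0.22 -0.38 -0.   -1.41 -2.41]
-> (0.455, 0.201, 0.06, -0.7) shift old axes cm [ 4.8  -0.16 -0.14] turn [ 0.001 -0.    -0.001] shift new axes cm [ 4.8  -0.16 -0.14]
px [436. 173.] n 667 z 23.4 rect c [425.7 298.8] size [ 2.3 40.2] ang 89.2 mean [426. 299.]
px [184. 217.] n 1512 z 17.8 rect c [456.1 134.2] size [31.7 32.3] ang 67.3 mean [455.6 134.3]
((455.93975830078125, 133.9227294921875), (50.56681442260742, 89.83143615722656), 89.3587417602539)
```

View pics/w4.png

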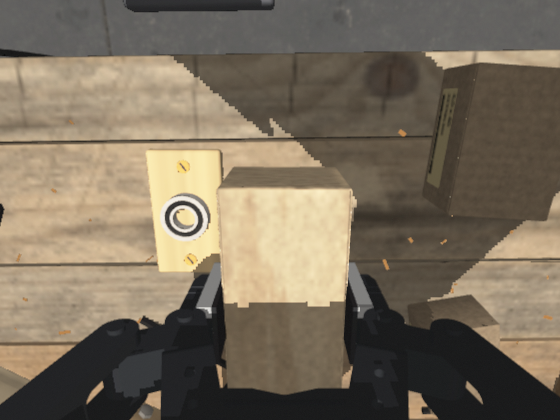

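>>> {"fn": "drive_tool", "kwargs": {"moves": [[1.5,-0.25,-0.03,0,0,0,-1],[2,-0.25,-0.03,0,0,0,-1],[2,0,0,0,0,0,-1],[2,0,0,0,0,0,-1],[1,0,0,0,0,0,-1]]}}

```text
time_s: 4.93
position: [0.4569, 0.1986, 0.0203]
eef_rot: [0.502, -0.496, 0.505, 0.497]
force: [-1.1, 0.1, -1.6]
finger_gap: 0.52
```

```bash
python3 -c "
from h import *
to((.4585,.2018,.0135,-.65))"
```

```text
t 4.93 pos [0.4569 0.1986 0.0203] psi -0.72 gap 0.520 F [-1.1  0.1 -1.6] q [ 0.81 -0.15 -0.49 -0.   -1.24 -2.4 ]
-> (0.4585, 0.2018, 0.0135, -0.65) shift old axes cm [ 0.68 -0.16  0.33] turn [-0.001 -0.002 -0.004] shift new axes cm [ 0.68 -0.16  0.32]
```

>>> {"fn": "drive_tool", "kwargs": {"moves": [[0,-0.1,0.15,0,0,0,-1],[0.1,-0.06,0.15,0,0,0,-1],[0.2,0,0,0,0,0,-1],[0,0,0,0,0,0,-1],[0,0,0,0,0,0,-1]]}}

```text
time_s: 5.35
position: [0.4605, 0.203, 0.0213]
eef_rot: [0.504, -0.497, 0.502, 0.497]
force: [0.7, 0.7, -0.7]
finger_gap: 0.516
```

```bash
python3 -c "
from h import *
to((.4585,.2018,.0135,-.65))"
```

```text
t 5.35 pos [0.4605 0.203  0.0213] psi -0.69 gap 0.516 F [ 0.7  0.7 -0.7] q [ 0.82 -0.15 -0.48  0.   -1.23 -2.4 ]
-> (0.4585, 0.2018, 0.0135, -0.65) shift old axes cm [ 0.78  0.2  -0.13] turn [-0.001  0.001  0.001] shift new axes cm [ 0.78  0.2  -0.12]
```

>>> {"fn": "drive_tool", "kwargs": {"moves": [[0.3,0.1,-0.1,0,0,0,-1],[0.2,0.1,0,0,0,0,-1],[0,0,0,0,0,0,-1],[0,0,0,0,0,0,-1],[0,0,0,0,0,0,-1]]}}

```text
time_s: 5.77
position: [0.4581, 0.2017, 0.0154]
eef_rot: [0.503, -0.497, 0.503, 0.497]
force: [-0.2, 0.8, -1.1]
finger_gap: 0.513
```

```bash
python3 -c "
from h import *
to((.4585,.2018,.0135,-.65))"
```

```text
t 5.77 pos [0.4581 0.2017 0.0154] psi -0.70 gap 0.513 F [-0.2  0.8 -1.1] q [ 0.82 -0.15 -0.49 -0.   -1.22 -2.4 ]
-> (0.4585, 0.2018, 0.0135, -0.65) shift old axes cm [ 0.19 -0.04  0.01] turn [-0.001  0.     0.   ] shift new axes cm [ 0.19 -0.04  0.01]
```

>>> {"fn": "drive_tool", "kwargs": {"moves": [[0.2,-0.03,0,0,0,0,-1],[0,0,0,0,0,0,-1],[0,0,0,0,0,0,-1],[0.1,0,0,0,0,0,-1],[0,0,0,0,0,0,-1]]}}

```text
time_s: 6.18
position: [0.4585, 0.2017, 0.0131]
eef_rot: [0.503, -0.497, 0.503, 0.497]
force: [-3.1, -1.7, 4.7]
finger_gap: 0.519
```

>>> {"fn": "drive_tool", "kwargs": {"moves": [[0,0,0,0,0,0,0.4],[0,0,0,0,0,0,0.4],[0,0,0,0,0,0,0.4],[0,0,0,0,0,0,0.4],[0,0,0,0,0,0,0.4]]}}

```text
time_s: 6.6
position: [0.4583, 0.2016, 0.0122]
eef_rot: [0.503, -0.497, 0.503, 0.497]
force: [-0.5, -0.4, 0.2]
finger_gap: 0.7
```

>>> {"fn": "drive_tool", "kwargs": {"moves": [[-2,0,0,0,0,0,0.4],[-3,0,0,0,0,0,0.6],[-3,0,0,0,0,0,1],[-3,0,0,0,0,0,1],[-3,0,0,0,0,0,1]]}}

```text
time_s: 7.02
position: [0.4582, 0.2015, 0.1537]
eef_rot: [0.503, -0.497, 0.503, 0.497]
force: [1.2, -0.3, -0.1]
finger_gap: 1.0
```

```bash
python3 -c "
from h import *
to((.52,.32,.16,10))
w,d,X=wimg('pics/w5.png')
objs(X,d>0,0.012,0.07,(0.3,0.75),(-0.3,0.45),150)
m=(d>0)&(X[...,2]>0.004)&(X[...,2]<.025)&(abs(X[...,0]-.455)<.06)&(abs(X[...,1]-.135)<.04)
q=X[m]; print(cv2.minAreaRect((q[:,:2]*1000).astype(np.float32)))
t,d=eyes.get_image('top'); cv2.imwrite('pics/top1.png',t)
X=cloud('top',d); X[...,2]+=.0022; print('top')
objs(X,d>0,0.012,0.05,(0.3,0.62),(0,0.45),50)
"
```

```text
t 7.02 pos [0.4582 0.2015 0.1537] psi -0.70 gap 1.000 F [ 1.2 -0.3 -0.1] q [ 0.82 -0.23 -0.3  -0.   -1.49 -2.4 ]
-> (0.52, 0.32, 0.16, 10) shift old axes cm [-0.63 -6.03 11.93] turn [-0.187  0.     0.   ] shift new axes cm [-0.63 -8.14 10.6 ]
px [468. 125.] n 13537 z 46.0 rect c [406.6 330.9] size [61.8 85.3] ang 85.7 mean [404.2 329.4]
px [285. 196.] n 7474 z 41.3 rect c [456.5 201.2] size [45.  89.6] ang 89.4 mean [454.  201.2]
px [200. 193.] n 1102 z 17.9 rect c [456.2 134.2] size [31.3 32.4] ang 43.0 mean [455.7 134.3]
px [551. 316.] n 1091 z 20.2 rect c [562.1 431.6] size [79.  17.2] ang 7.4 mean [570.7 433.8]
px [450. 291.] n 1616 z 40.5 rect c [539.4 340.2] size [53.9 26.5] ang 46.3 mean [538.3 336.5]
px [ 21. 338.] n 879 z 21.0 rect c [588.1 -30.9] size [59.8  4. ] ang 56.0 mean [585.5 -34.5]
px [275. 372.] n 2804 z 25.4 rect c [632.2 185.4] size [55.7 70.7] ang 21.7 mean [621.7 190.4]
px [186. 389.] n 888 z 21.7 rect c [646.8 102. ] size [62.3 19.8] ang 50.5 mean [644.9 106.1]
((455.87579345703125, 133.89605712890625), (50.55807113647461, 89.35353088378906), 89.22946166992188)
top
px [276. 155.] n 95 z 25.4 rect c [607.9 200.5] size [22.8 29.1] ang 1.6 mean [610.2 200.6]
px [182. 186.] n 490 z 20.5 rect c [508.8 439.7] size [ 21.1 222.2] ang 89.7 mean [531.5 441.9]
px [223. 169.] n 375 z 40.8 rect c [563.3 327.5] size [70.  51.5] ang 11.0 mean [572.2 333.2]
px [303. 218.] n 50 z 17.8 rect c [449.1 132.5] size [17.7 30.1] ang 23.2 mean [448.  133.2]
```

View pics/w5.png

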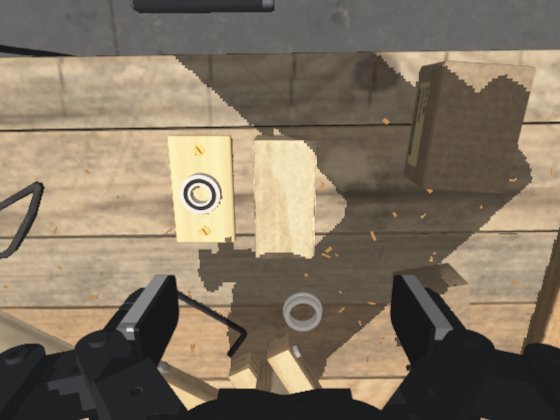

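>>> {"fn": "drive_tool", "kwargs": {"moves": [[0,-0.6,2,-0.037,0,0,1],[0,-1.2,2.4,-0.037,0,0,1],[0,-1.6,2.4,-0.037,0,0,1],[0,-1.7,2.2,-0.037,0,0,1],[0,-1.6,1.6,-0.037,0,0,1]]}}

```text
time_s: 7.53
position: [0.5194, 0.314, 0.1515]
eef_rot: [0.454, -0.542, 0.454, 0.542]
force: [-0.2, -0.6, -0.8]
finger_gap: 1.004
```

```bash
python3 -c "
from h import *
to((.562,.328,.1,10.2))
w,d,X=wimg('pics/w6.png')
objs(X,d>0,0.012,0.07,(0.3,0.75),(-0.3,0.6),300)
"
```

```text
t 7.53 pos [0.5194 0.314  0.1515] psi 10.04 gap 1.004 F [-0.2 -0.6 -0.8] q [ 0.87  0.06 -0.03 -0.   -1.47 -2.27]
-> (0.562, 0.328, 0.1, 10.2) shift old axes cm [ 5.15 -4.44  0.64] turn [-0.003 -0.    -0.001] shift new axes cm [ 5.15 -4.44  0.63]
px [342.  54.] n 10817 z 46.3 rect c [412.2 330.7] size [60.8 73.9] ang 85.7 mean [414.5 331.4]
px [139.  82.] n 11285 z 41.3 rect c [457.  201.3] size [46.  90.1] ang 89.1 mean [454.5 202.3]
px [53. 69.] n 1646 z 17.9 rect c [456.2 134. ] size [31.2 32.9] ang 10.0 mean [456.  134.8]
px [479. 174.] n 13073 z 21.1 rect c [491.6 456.8] size [ 41.5 192.6] ang 85.6 mean [478.  456.3]
px [291. 254.] n 6202 z 41.1 rect c [563.2 326.2] size [70.7 50.7] ang 10.1 mean [560.6 325.7]
px [ 65. 304.] n 6071 z 25.0 rect c [644.1 154.3] size [ 69.4 135. ] ang 14.0 mean [641.3 149. ]
px [522. 330.] n 603 z 20.7 rect c [603.3 543.4] size [54.7 12.4] ang 72.5 mean [601.9 540.1]
px [392. 341.] n 387 z 20.7 rect c [631.2 435.6] size [19.5 24.5] ang 85.7 mean [633.5 431.1]
px [178. 367.] n 1384 z 25.3 rect c [691.5 243.1] size [54.7 25.8] ang 35.5 mean [692.1 245.9]
```

View pics/w6.png

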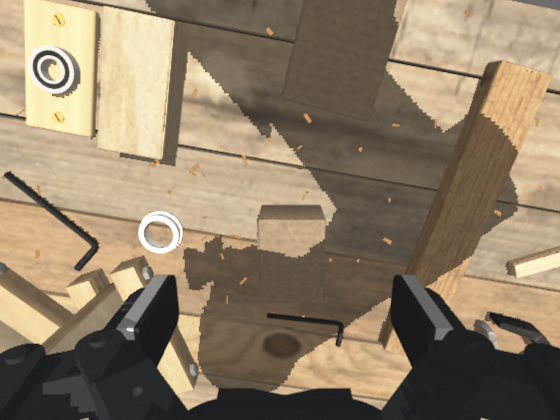

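>>> {"fn": "drive_tool", "kwargs": {"moves": [[1,-1.5,0.2,0,0,0,1],[1,-1.5,0.2,0,0,0,1],[2,-1.4,0,0,0,0,1],[2,0,0,0,0,0,1],[0,0,0,0,0,0,1]]}}

```text
time_s: 8.0
position: [0.5597, 0.3224, 0.0859]
eef_rot: [0.452, -0.54, 0.458, 0.542]
force: [0.1, -0.0, -1.1]
finger_gap: 1.001
```

```bash
python3 -c "
from h import *
to((.5628,.3264,.01,10.1))"
```

```text
t 8.00 pos [0.5597 0.3224 0.0859] psi 9.84 gap 1.001 F [ 0.1 -0.  -1.1] q [ 0.83  0.2  -0.01 -0.   -1.37 -2.23]
-> (0.5628, 0.3264, 0.01, 10.1) shift old axes cm [ 7.59 -0.44  0.36] turn [-0.005 -0.003 -0.008] shift new axes cm [ 7.59 -0.37  0.34]
```

>>> {"fn": "drive_tool", "kwargs": {"moves": [[1.5,-0.1,0.1,0,0,0,1],[2,-0.1,0.1,0,0,0,1],[2,0,0,0,0,0,1],[1.5,0,0,0,0,0,1],[0,0,0,0,0,0,1]]}}

```text
time_s: 8.42
position: [0.5613, 0.325, 0.019]
eef_rot: [0.453, -0.541, 0.457, 0.542]
force: [-0.7, -0.4, -1.2]
finger_gap: 1.003
```

```bash
python3 -c "
from h import *
to((.5628,.3264,.01,10.1))"
```

```text
t 8.42 pos [0.5613 0.325  0.019 ] psi 9.89 gap 1.003 F [-0.7 -0.4 -1.2] q [ 0.83  0.25 -0.08 -0.   -1.25 -2.23]
-> (0.5628, 0.3264, 0.01, 10.1) shift old axes cm [ 0.9  -0.18  0.11] turn [-0.004 -0.002 -0.005] shift new axes cm [ 0.9  -0.17  0.11]
```

>>> {"fn": "drive_tool", "kwargs": {"moves": [[0.4,-0.1,0.1,0,0,0,1],[0.3,0,0,0,0,0,1],[0,0,0,0,0,0,1],[0,0,0,0,0,0,-1],[0,0,0,0,0,0,-1]]}}

```text
time_s: 8.83
position: [0.5644, 0.3277, 0.0164]
eef_rot: [-0.455, 0.541, -0.454, -0.541]
force: [0.4, 0.5, 0.5]
finger_gap: 0.748
```

>>> {"fn": "drive_tool", "kwargs": {"moves": [[0,0,0,0,0,0,-1],[0,0,0,0,0,0,-1],[0,0,0,0,0,0,-1],[0,0,0,0,0,0,-1],[0,0,0,0,0,0,-1]]}}

```text
time_s: 9.25
position: [0.5644, 0.3277, 0.0164]
eef_rot: [-0.455, 0.541, -0.454, -0.541]
force: [-1.3, -0.8, 5.8]
finger_gap: 0.57
```

>>> {"fn": "drive_tool", "kwargs": {"moves": [[-1,0,0,0,0,0,-1],[-2,0.3,0,0,0,0,-1],[-3,0.6,0,0,0,0,-1],[-2,1,0,0,0,0,-1],[-1,1.5,0,0,0,0,-1]]}}

```text
time_s: 9.67
position: [0.5312, 0.3218, 0.108]
eef_rot: [-0.456, 0.541, -0.454, -0.541]
force: [-0.2, 0.6, -1.8]
finger_gap: 0.575
```

```bash
python3 -c "
from h import *
to((.44,.25,.12,5),(.42,.13,.12,-.65),(.4575,.0643,.08,-.65))
w,d,X=wimg('pics/w7.png')
"
```

```text
t 9.67 pos [0.5312 0.3218 0.108 ] psi 9.87 gap 0.575 F [-0.2  0.6 -1.8] q [ 0.87  0.11 -0.06  0.   -1.39 -2.27]
-> (0.44, 0.25, 0.12, 5) shift old axes cm [-1.23 10.22 -5.5 ] turn [0.085 0.001 0.002] shift new axes cm [-1.2   9.72 -6.35]
-> (0.42, 0.13, 0.12, -0.65) shift old axes cm [  0.     3.04 -11.78] turn [0.099 0.    0.   ] shift new axes cm [  0.     1.86 -12.02]
-> (0.4575, 0.0643, 0.08, -0.65) shift old axes cm [ 4.   -3.82 -6.53] turn [0. 0. 0.] shift new axes cm [ 4.   -3.82 -6.53]
```

View pics/w7.png

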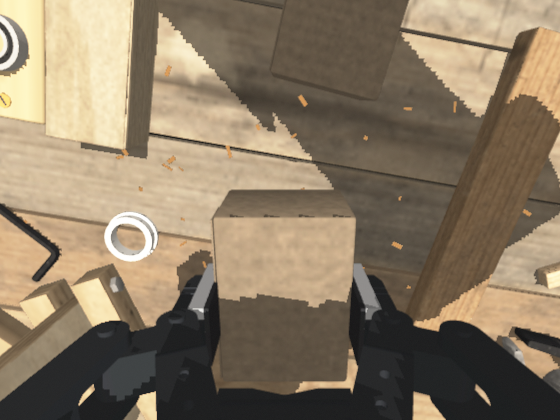

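>>> {"fn": "drive_tool", "kwargs": {"moves": [[-0.4,2,-1.1,0.02,0,0,-1],[-0.4,2,-1.2,0.02,0,0,-1],[-0.4,2,-1.2,0.02,0,0,-1],[0,2,-1.3,0.02,0,0,-1],[0,1.8,-1.4,0.02,0,0,-1]]}}

```text
time_s: 10.13
position: [0.44, 0.2461, 0.1164]
eef_rot: [0.481, -0.517, 0.482, 0.518]
force: [0.5, -0.6, -2.8]
finger_gap: 0.573
```

>>> {"fn": "drive_tool", "kwargs": {"moves": [[0,0.5,-2.4,0.02,0,0,-1],[0,0.5,-2.4,0.02,0,0,-1],[0,0.3,-2.4,0.02,0,0,-1],[0,0.3,-2.4,0.02,0,0,-1],[0,0.3,-2.4,0,0,0,-1]]}}

```text
time_s: 10.55
position: [0.4254, 0.1251, 0.1164]
eef_rot: [0.501, -0.498, 0.503, 0.498]
force: [0.8, -0.1, -2.9]
finger_gap: 0.576
```

>>> {"fn": "drive_tool", "kwargs": {"moves": [[0,-0.2,-1.8,0,0,0,-1],[0.5,-0.6,-1.8,0,0,0,-1],[1,-1,-1.5,0,0,0,-1],[1,-1,-1,0,0,0,-1],[1,-1,-0.4,0,0,0,-1]]}}

```text
time_s: 10.97
position: [0.4636, 0.0597, 0.0812]
eef_rot: [0.502, -0.497, 0.502, 0.498]
force: [-0.7, 0.4, -4.0]
finger_gap: 0.571
```

```bash
python3 -c "
from h import *
to((.4575,.0640,.05,-.65))
w,d,X=wimg('pics/w8.png')
"
```

```text
t 10.97 pos [0.4636 0.0597 0.0812] psi -0.49 gap 0.571 F [-0.7  0.4 -4. ] q [ 0.56 -0.29 -0.49 -0.   -1.37 -2.14]
-> (0.4575, 0.064, 0.05, -0.65) shift old axes cm [3.12 0.61 0.42] turn [ 0.003  0.    -0.002] shift new axes cm [3.12 0.61 0.42]
```

>>> {"fn": "drive_tool", "kwargs": {"moves": [[1,0.3,0.2,0.002,0,0,-1],[2,0.4,0.2,0,0,0,-1],[2,0,0,0,0,0,-1],[0.5,0,0,0,0,0,-1],[0,0,0,0,0,0,-1]]}}

```text
time_s: 11.43
position: [0.4552, 0.065, 0.0254]
eef_rot: [0.501, -0.497, 0.503, 0.498]
force: [1.1, 0.4, -3.3]
finger_gap: 0.575
```

```bash
python3 -c "
from h import *
to((.4565,.0641,.0165,-.65))
"
```

```text
t 11.43 pos [0.4552 0.065  0.0254] psi -0.50 gap 0.575 F [ 1.1  0.4 -3.3] q [ 0.58 -0.27 -0.58 -0.   -1.27 -2.16]
-> (0.4565, 0.0641, 0.0165, -0.65) shift old axes cm [ 0.89 -0.13 -0.09] turn [ 0.003 -0.001 -0.004] shift new axes cm [ 0.89 -0.13 -0.09]
```

>>> {"fn": "drive_tool", "kwargs": {"moves": [[0.3,-0.1,-0.05,0.003,0,0,-1],[0.3,0,0,0,0,0,-1],[0.1,0,0,0,0,0,-1],[0,0,0,0,0,0,-1],[0,0,0,0,0,0,-1]]}}

```text
time_s: 11.85
position: [0.4582, 0.0648, 0.0208]
eef_rot: [0.503, -0.497, 0.503, 0.497]
force: [-0.2, -0.1, -4.4]
finger_gap: 0.57
```

```bash
python3 -c "
from h import *
to((.4565,.0641,.0165,-.65))
"
```

```text
t 11.85 pos [0.4582 0.0648 0.0208] psi -0.70 gap 0.570 F [-0.2 -0.1 -4.4] q [ 0.58 -0.27 -0.58 -0.   -1.25 -2.16]
-> (0.4565, 0.0641, 0.0165, -0.65) shift old axes cm [ 0.43  0.17 -0.07] turn [-0.001  0.     0.001] shift new axes cm [ 0.43  0.17 -0.07]
```

>>> {"fn": "drive_tool", "kwargs": {"moves": [[0.2,0.1,-0.06,0,0,0,-1],[0.1,0.05,0,0,0,0,-1],[0,0,0,0,0,0,-1],[0.1,0,0,0,0,0,-1],[0,0,0,0,0,0,-1]]}}

```text
time_s: 12.27
position: [0.4566, 0.0641, 0.0163]
eef_rot: [0.503, -0.497, 0.503, 0.497]
force: [-0.2, 0.2, -2.7]
finger_gap: 0.573
```

```bash
python3 -c "
from h import *
to((.4565,.0641,.0165,-.65))
"
```

```text
t 12.27 pos [0.4566 0.0641 0.0163] psi -0.70 gap 0.573 F [-0.2  0.2 -2.7] q [ 0.58 -0.27 -0.59  0.   -1.24 -2.16]
-> (0.4565, 0.0641, 0.0165, -0.65) shift old axes cm [-0.02  0.01 -0.  ] turn [-0.001  0.     0.   ] shift new axes cm [-0.02  0.01 -0.  ]
```

>>> {"fn": "drive_tool", "kwargs": {"moves": [[0.1,0,0,0,0,0,-1],[0,0,0,0,0,0,-1],[0,0,0,0,0,0,0.5],[0,0,0,0,0,0,0.5],[0,0,0,0,0,0,0.5]]}}

```text
time_s: 12.68
position: [0.4569, 0.0642, 0.0156]
eef_rot: [0.503, -0.497, 0.503, 0.497]
force: [-0.4, 0.0, -0.5]
finger_gap: 0.748
```

>>> {"fn": "drive_tool", "kwargs": {"moves": [[0,0,0,0,0,0,0.5],[0,0,0,0,0,0,0.5],[-2,0,0,0,0,0,0.5],[-3,0,0,0,0,0,0.6],[-3,0,0,0,0,0,1]]}}

```text
time_s: 13.1
position: [0.4559, 0.0637, 0.0955]
eef_rot: [0.502, -0.497, 0.504, 0.497]
force: [1.3, -0.1, 0.1]
finger_gap: 0.92
```

>>> {"fn": "drive_tool", "kwargs": {"moves": [[-3,0.5,1,0,0,0,1],[-2,1,2,0,0,0,1],[-1,1,2,0,0,0,1],[0,1,2,0,0,0,1],[0,0,0,0,0,0,1]]}}

```text
time_s: 13.52
position: [0.4217, 0.137, 0.1563]
eef_rot: [0.503, -0.497, 0.501, 0.498]
force: [0.1, 0.4, 0.3]
finger_gap: 1.002
```

```bash
python3 -c "
from h import *
to((.40,.30,.16,-4))
w,d,X=wimg('pics/w9.png')
objs(X,d>0,0.012,0.07,(0.3,0.75),(-0.3,0.45),300)
m=(d>0)&(X[...,2]>0.004)&(X[...,2]<.025)&(abs(X[...,0]-.455)<.06)&(abs(X[...,1]-.135)<.035)
q=X[m]; print(cv2.minAreaRect((q[:,:2]*1000).astype(np.float32)))
"
```

```text
t 13.52 pos [0.4217 0.137  0.1563] psi -0.56 gap 1.002 F [0.1 0.4 0.3] q [ 0.77 -0.4  -0.43 -0.   -1.53 -2.35]
-> (0.4, 0.3, 0.16, -4) shift old axes cm [-0.33  2.33 16.27] turn [0.06  0.002 0.001] shift new axes cm [-0.37  3.31 16.1 ]
px [524. 178.] n 8223 z 45.7 rect c [405.8 322.5] size [45.6 85. ] ang 85.9 mean [407.7 314.7]
px [366. 237.] n 7392 z 41.1 rect c [456.8 201.2] size [45.7 90.6] ang 89.5 mean [453.4 200.3]
px [192. 238.] n 6448 z 41.1 rect c [455.7  63.3] size [51.3 70.7] ang 89.3 mean [452.2  64.9]
px [281. 234.] n 983 z 17.7 rect c [455.9 133.8] size [31.5 31.9] ang 89.8 mean [455.4 134.1]
px [ 26. 335.] n 1432 z 24.3 rect c [552.  -91.8] size [65.6 11.7] ang 56.0 mean [546.8 -93.1]
px [355. 386.] n 692 z 24.6 rect c [611.8 208.3] size [49.  19.4] ang 55.0 mean [607.6 201.9]
px [201. 395.] n 472 z 22.6 rect c [618.9  51.2] size [16.2 36.3] ang 24.2 mean [617.6  56.1]
((455.7050476074219, 133.98751831054688), (50.131290435791016, 89.75415802001953), 89.35641479492188)
```

View pics/w9.png

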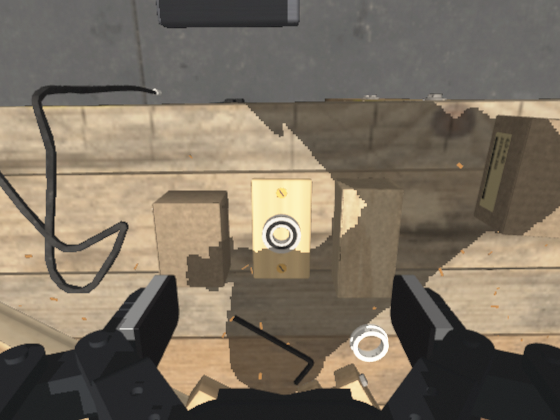

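```bash
python3 -c "
from h import *
d=np.load('/tmp/top0.npy'); W=cloud('top',d); W[...,2]+=0.0022
ds=np.load('/tmp/scene0.npy'); S=cloud('scene',ds)
for n,X,dd in (('top',W,d),('sc',S,ds)):
  m=(dd>0)&(X[...,2]>0.03)&(X[...,2]<.6)&(X[...,0]>.35)&(X[...,0]<.75)&(X[...,1]>.4)&(X[...,1]<.62)
  P=X[m]
  for x0 in np.arange(.35,.75,.04):
    q=P[(P[:,0]>=x0)&(P[:,0]<x0+.04)]
    if len(q)>0:
      q=q[np.argsort(q[:,1])][:8]; print(n,x0.round(2),'min y',q[:,1].round(3)[[0,len(q)//2]],'z',q[:,2].min().round(2),q[:,2].max().round(2))
"
```

```text
top 0.35 min y [0.562 0.57 ] z 0.03 0.03
top 0.39 min y [0.544 0.551] z 0.03 0.03
top 0.43 min y [0.534 0.539] z 0.03 0.03
top 0.47 min y [0.56  0.561] z 0.1 0.14
top 0.51 min y [0.54  0.544] z 0.11 0.15
top 0.55 min y [0.531 0.532] z 0.13 0.17
top 0.59 min y [0.526 0.527] z 0.14 0.15
top 0.63 min y [0.522 0.525] z 0.15 0.16
top 0.67 min y [0.527 0.529] z 0.16 0.17
top 0.71 min y [0.534 0.536] z 0.17 0.18
sc 0.35 min y [0.559 0.562] z 0.03 0.03
sc 0.39 min y [0.547 0.55 ] z 0.03 0.03
sc 0.43 min y [0.537 0.54 ] z 0.03 0.03
sc 0.47 min y [0.558 0.56 ] z 0.13 0.13
sc 0.51 min y [0.542 0.544] z 0.15 0.15
sc 0.55 min y [0.532 0.533] z 0.16 0.16
sc 0.59 min y [0.528 0.528] z 0.17 0.18
sc 0.63 min y [0.527 0.528] z 0.18 0.19
sc 0.67 min y [0.532 0.533] z 0.19 0.2
sc 0.71 min y [0.537 0.539] z 0.2 0.21
```

```bash
python3 -c "
from h import *
to((.47,.42,.13,-4.5),(.52,.456,.1,-4.5))"
```

```text
t 13.57 pos [0.422  0.1359 0.1557] psi -0.55 gap 1.003 F [ 0.3  0.1 -1.1] q [ 0.77 -0.4  -0.43 -0.   -1.53 -2.35]
-> (0.47, 0.42, 0.13, -4.5) shift old axes cm [ 2.61 -4.53 28.45] turn [0.069 0.001 0.001] shift new axes cm [ 2.57 -2.56 28.7 ]
-> (0.52, 0.456, 0.1, -4.5) shift old axes cm [ 3.   -4.7   3.98] turn [0. 0. 0.] shift new axes cm [ 3.   -4.7   3.98]
```

>>> {"fn": "drive_tool", "kwargs": {"moves": [[0,-0.3,2.4,0.014,0,0,0.4],[0,-0.3,3,0.014,0,0,0.4],[0.2,-0.3,3,0.014,0,0,0.4],[0.2,-0.3,3,0.014,0,0,0.4],[0.2,-0.3,3,0.013,0,0,0.4]]}}

```text
time_s: 13.98
position: [0.4437, 0.2786, 0.1489]
eef_rot: [0.52, -0.479, 0.52, 0.479]
force: [0.1, -1.8, -0.2]
finger_gap: 0.699
```

>>> {"fn": "drive_tool", "kwargs": {"moves": [[0.4,-0.3,3,0,0,0,0.4],[0.4,-0.3,3,0,0,0,0.4],[0.4,-0.3,3,0,0,0,0.4],[0.4,-0.3,3,0,0,0,0.4],[0.4,-0.2,2.2,0,0,0,0.4]]}}

```text
time_s: 14.4
position: [0.4694, 0.4195, 0.128]
eef_rot: [0.519, -0.479, 0.52, 0.479]
force: [0.0, -0.6, -0.3]
finger_gap: 0.7
```

```bash
python3 -c "
from h import *
to((.52,.456,.1,-4.5))
w,d,X=wimg('pics/w10.png')
objs(X,d>0,0.012,0.07,(0.25,0.75),(0.1,0.55),300)
"
```

```text
t 14.40 pos [0.4694 0.4195 0.128 ] psi -4.65 gap 0.700 F [ 0.  -0.6 -0.3] q [ 1.05  0.13 -0.01  0.   -1.43 -2.7 ]
-> (0.52, 0.456, 0.1, -4.5) shift old axes cm [ 2.79 -4.75  4.05] turn [-0.003 -0.001 -0.001] shift new axes cm [ 2.8  -4.76  4.04]
px [138. 124.] n 15945 z 46.3 rect c [406.9 331. ] size [62.1 85.1] ang 85.7 mean [404.4 332.6]
px [338. 233.] n 15665 z 21.2 rect c [519.2 455.2] size [ 40.  247.5] ang 85.5 mean [498.4 456. ]
px [466. 140.] n 2067 z 28.8 rect c [430.2 541.1] size [17.7 54.8] ang 89.9 mean [433.8 543.2]
px [ 12. 227.] n 2840 z 27.2 rect c [462.1 224.1] size [ 8.6 80.7] ang 84.5 mean [473.9 223.3]
```

View pics/w10.png

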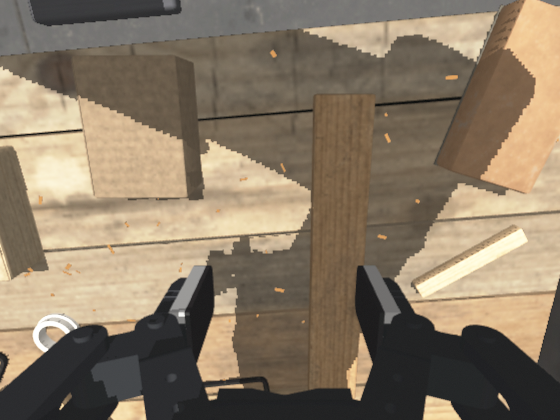

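>>> {"fn": "drive_tool", "kwargs": {"moves": [[0.5,-1.2,1,0,0,0,0.4],[1,-1.5,1.2,0,0,0,0.4],[1,-1.4,1.2,0,0,0,0.4],[1.5,-0.7,0.6,0,0,0,0.4],[1,0,0,0,0,0,0.4]]}}

```text
time_s: 14.87
position: [0.521, 0.4535, 0.0762]
eef_rot: [0.519, -0.479, 0.521, 0.479]
force: [-1.1, -0.3, -1.7]
finger_gap: 0.7
```

```bash
python3 -c "
from h import *
to((.5203,.4552,.002,-4.5))"
```

```text
t 14.87 pos [0.521  0.4535 0.0762] psi -4.72 gap 0.700 F [-1.1 -0.3 -1.7] q [ 1.    0.31  0.11 -0.   -1.37 -2.66]
-> (0.5203, 0.4552, 0.002, -4.5) shift old axes cm [7.42 0.07 0.18] turn [-0.004 -0.002 -0.002] shift new axes cm [7.42 0.08 0.16]
```

>>> {"fn": "drive_tool", "kwargs": {"moves": [[1.5,0,0.1,0,0,0,0.4],[2,0,0.05,0,0,0,0.4],[2,0,0,0,0,0,0.4],[1,0,0,0,0,0,0.4],[0,0,0,0,0,0,0.4]]}}

```text
time_s: 15.28
position: [0.5187, 0.4536, 0.0106]
eef_rot: [0.518, -0.479, 0.522, 0.479]
force: [0.6, 0.7, -1.3]
finger_gap: 0.699
```

>>> {"fn": "drive_tool", "kwargs": {"moves": [[0,0,0,0,0,0,0.4],[0,0,0,0,0,0,0.4],[0,0,0,0,0,0,0.4],[0,0,0,0,0,0,0.4],[0,0,0,0,0,0,0.4]]}}

```text
time_s: 15.7
position: [0.5202, 0.456, 0.0154]
eef_rot: [0.52, -0.479, 0.519, 0.479]
force: [0.7, 0.2, -0.1]
finger_gap: 0.701
```

```bash
python3 -c "
from h import *
to((.5203,.4552,.002,-4.5))"
```

```text
t 15.70 pos [0.5202 0.456  0.0154] psi -4.65 gap 0.701 F [ 0.7  0.2 -0.1] q [ 1.01  0.35  0.04  0.   -1.26 -2.66]
-> (0.5203, 0.4552, 0.002, -4.5) shift old axes cm [ 1.34 -0.01 -0.09] turn [-0.003  0.001  0.001] shift new axes cm [ 1.34 -0.01 -0.08]
```

>>> {"fn": "drive_tool", "kwargs": {"moves": [[0.5,0,-0.05,0,0,0,0.4],[0.4,0,0,0,0,0,0.4],[0.3,0,0,0,0,0,0.4],[0,0,0,0,0,0,0.4],[0,0,0,0,0,0,0.4]]}}

```text
time_s: 16.12
position: [0.5198, 0.4549, 0.0017]
eef_rot: [0.52, -0.479, 0.52, 0.479]
force: [0.2, -0.3, 0.6]
finger_gap: 0.703
```

>>> {"fn": "drive_tool", "kwargs": {"moves": [[0,0,0,0,0,0,0.4],[0,0,0,0,0,0,0.4],[0,0,0,0,0,0,0.2],[0,0,0,0,0,0,0.2],[0,0,0,0,0,0,0.2]]}}

```text
time_s: 16.53
position: [0.52, 0.4552, 0.0024]
eef_rot: [0.52, -0.479, 0.52, 0.479]
force: [-0.5, -0.2, -0.1]
finger_gap: 0.601
```

```bash
python3 -c "
from h import *
to((.5203,.4552,.002,-4.5))
w,d,X=wimg('pics/w11.png')"
```

```text
t 16.53 pos [0.52   0.4552 0.0024] psi -4.65 gap 0.601 F [-0.5 -0.2 -0.1] q [ 1.01  0.36  0.03 -0.   -1.24 -2.66]
-> (0.5203, 0.4552, 0.002, -4.5) shift old axes cm [ 0.04 -0.03  0.  ] turn [-0.003  0.     0.   ] shift new axes cm [ 0.04 -0.03  0.  ]
```

View pics/w11.png

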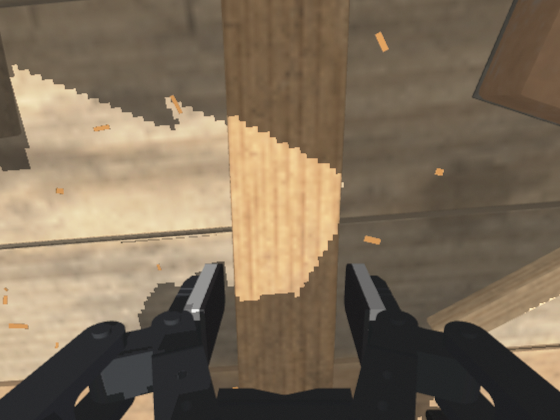

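>>> {"fn": "drive_tool", "kwargs": {"moves": [[0,0,0,0,0,0,-1],[0,0,0,0,0,0,-1],[0,0,0,0,0,0,-1],[0,0,0,0,0,0,-1],[0,0,0,0,0,0,-1]]}}

```text
time_s: 17.0
position: [0.52, 0.4553, 0.0027]
eef_rot: [0.52, -0.479, 0.52, 0.479]
force: [-0.4, 0.3, 3.5]
finger_gap: 0.451
```

>>> {"fn": "drive_tool", "kwargs": {"moves": [[-0.5,0,0,0,0,0,-1],[-1,0,0,0,0,0,-1],[-2,0,0,0,0,0,-1],[-2,0,0,0,0,0,-1],[-2,0.3,0,0,0,0,-1]]}}

```text
time_s: 17.42
position: [0.5171, 0.4549, 0.0784]
eef_rot: [0.52, -0.479, 0.52, 0.479]
force: [0.7, 0.4, 0.3]
finger_gap: 0.456
```

```bash
python3 -c "
from h import *
to((.40,.40,.12,-4.5))
w,d,X=wimg('pics/w12.png')
s,ds=eyes.get_image('scene'); cv2.imwrite('pics/s1.png',s)"
```

```text
t 17.42 pos [0.5171 0.4549 0.0784] psi -4.68 gap 0.456 F [0.7 0.4 0.3] q [ 1.01  0.3   0.1   0.   -1.37 -2.66]
-> (0.4, 0.4, 0.12, -4.5) shift old axes cm [-4.15 11.23 -6.43] turn [-0.003 -0.001 -0.   ] shift new axes cm [-4.16 11.25 -6.4 ]
```

View pics/s1.png

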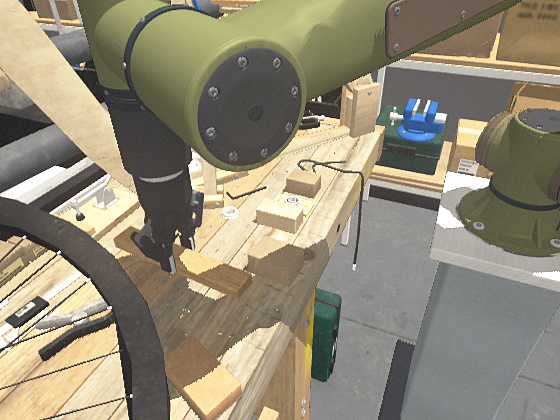

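View pics/w12.png

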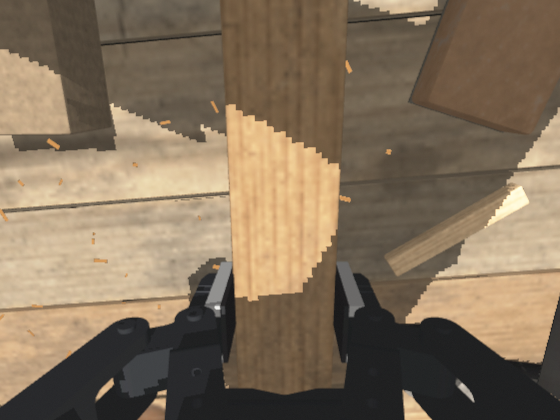

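>>> {"fn": "drive_tool", "kwargs": {"moves": [[-1.2,1.5,-2,0,0,0,-1],[-1.2,1.7,-3,0,0,0,-1],[-1.2,1.7,-3,0,0,0,-1],[-1.2,1.7,-3,0,0,0,-1],[-1,1.5,-3,0,0,0,-1]]}}

```text
time_s: 17.93
position: [0.4237, 0.3209, 0.1354]
eef_rot: [0.52, -0.479, 0.52, 0.479]
force: [0.5, 0.1, 0.4]
finger_gap: 0.451
```

>>> {"fn": "drive_tool", "kwargs": {"moves": [[0,0.5,-1.5,-0.08,0,0,-1],[0,0,0,-0.115,0,0,-1],[0,0,0,-0.115,0,0,-1],[0,0,0,-0.115,0,0,-1],[0,0,0,-0.115,0,0,-1]]}}

```text
time_s: 18.35
position: [0.4184, 0.3075, 0.1352]
eef_rot: [0.371, -0.601, 0.372, 0.602]
force: [0.5, -0.1, -1.9]
finger_gap: 0.453
```

>>> {"fn": "drive_tool", "kwargs": {"moves": [[0,0,0,-0.115,0,0,-1],[0,0,0,-0.115,0,0,-1],[0,0,0,-0.115,0,0,-1],[0,0,0,-0.115,0,0,-1],[0,0,0,-0.115,0,0,-1]]}}

```text
time_s: 18.77
position: [0.4184, 0.3076, 0.1349]
eef_rot: [0.185, -0.682, 0.186, 0.683]
force: [0.8, -0.1, -0.5]
finger_gap: 0.454
```

>>> {"fn": "drive_tool", "kwargs": {"moves": [[0,0,0,-0.115,0,0,-1],[0,0,0,-0.115,0,0,-1],[0,0,0,-0.115,0,0,-1],[0,0,0,-0.115,0,0,-1],[0,0,0,-0.06,0,0,-1]]}}

```text
time_s: 19.18
position: [0.4184, 0.3076, 0.1349]
eef_rot: [0.004, -0.707, 0.004, 0.707]
force: [0.5, 0.0, -0.8]
finger_gap: 0.454
```

```bash
python3 -c "
from h import *
to((.456,.134,.12,89.35))
w,d,X=wimg('pics/w13.png')"
```

```text
t 19.18 pos [0.4184 0.3076 0.1349] psi 89.36 gap 0.454 F [ 0.5  0.  -0.8] q [ 1.02 -0.17 -0.29 -0.   -1.45 -1.03]
-> (0.456, 0.134, 0.12, 89.35) shift old axes cm [ 1.49 17.31 -3.95] turn [ 0.     0.001 -0.   ] shift new axes cm [ 1.49 17.31 -3.95]
```

View pics/w13.png

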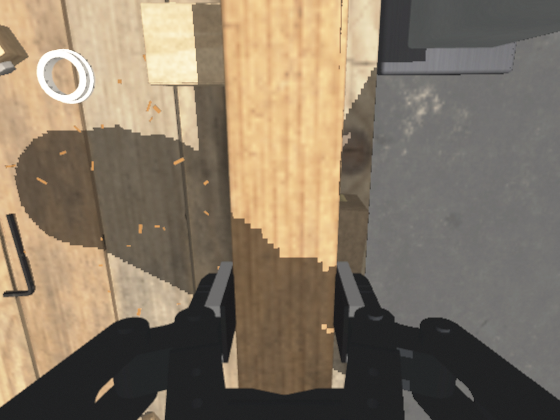

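>>> {"fn": "drive_tool", "kwargs": {"moves": [[0,2.4,-0.4,0,0,0,-1],[0,3.5,-0.8,0,0,0,-1],[0,3.7,-0.8,0,0,0,-1],[0,3.7,-0.9,0,0,0,-1],[0,3,-0.9,0,0,0,-1]]}}

```text
time_s: 19.65
position: [0.4536, 0.1422, 0.1353]
eef_rot: [0.007, -0.707, 0.006, 0.707]
force: [0.8, 0.9, -1.0]
finger_gap: 0.452
```

>>> {"fn": "drive_tool", "kwargs": {"moves": [[1,1,-0.15,0,0,0,-1],[1.5,0,0,0,0,0,-1],[2,0,0,0,0,0,-1],[1.5,0,0,0,0,0,-1],[0.5,0,0,0,0,0,-1]]}}

```text
time_s: 20.07
position: [0.4536, 0.1334, 0.0672]
eef_rot: [0.006, -0.706, 0.007, 0.709]
force: [-1.1, -0.2, -1.9]
finger_gap: 0.453
```

>>> {"fn": "drive_tool", "kwargs": {"moves": [[0,0,0,0,0,0,-1],[0,0,0,0,0,0,-1],[0,0,0,0,0,0,-1],[0,0,0,0,0,0,-1],[0,0,0,0,0,0,-1]]}}

```text
time_s: 20.48
position: [0.4556, 0.1346, 0.0712]
eef_rot: [-0.006, 0.708, -0.006, -0.707]
force: [-0.4, 0.2, -0.8]
finger_gap: 0.454
```

```bash
python3 -c "
from h import *
to((.4558,.1340,.0435,89.35))
w,d,X=wimg('pics/w14.png')
"
```

```text
t 20.48 pos [0.4556 0.1346 0.0712] psi 89.03 gap 0.454 F [-0.4  0.2 -0.8] q [ 0.71 -0.27 -0.49  0.   -1.35 -0.73]
-> (0.4558, 0.134, 0.0435, 89.35) shift old axes cm [ 2.77  0.06 -0.02] turn [-0.006 -0.001  0.001] shift new axes cm [ 2.77  0.06 -0.02]
```

View pics/w14.png

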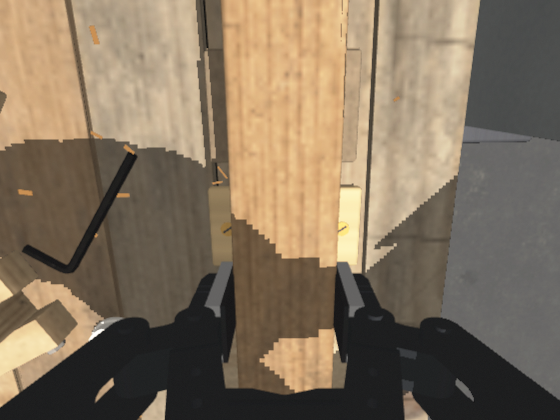

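>>> {"fn": "drive_tool", "kwargs": {"moves": [[0.6,0.06,0,-0.006,0,0,-1],[0.8,0,0,0,0,0,-1],[0.6,0,0,0,0,0,-1],[0.3,0,0,0,0,0,-1],[0,0,0,0,0,0,-1]]}}

```text
time_s: 20.95
position: [0.4545, 0.1332, 0.0458]
eef_rot: [0.004, -0.706, 0.004, 0.708]
force: [-1.0, -0.1, -0.9]
finger_gap: 0.448
```

>>> {"fn": "drive_tool", "kwargs": {"moves": [[0,0,0,0,0,0,-1],[0,0,0,0,0,0,-1],[0,0,0,0,0,0,-1],[0,0,0,0,0,0,-1],[0,0,0,0,0,0,-1]]}}

```text
time_s: 21.37
position: [0.4553, 0.1337, 0.0476]
eef_rot: [-0.004, 0.707, -0.004, -0.707]
force: [0.8, 0.5, -1.0]
finger_gap: 0.45
```

```bash
python3 -c "
from h import *
to((.4558,.1340,.0435,89.35))
"
```

```text
t 21.37 pos [0.4553 0.1337 0.0476] psi 89.37 gap 0.450 F [ 0.8  0.5 -1. ] q [ 0.71 -0.25 -0.52 -0.   -1.3  -0.72]
-> (0.4558, 0.134, 0.0435, 89.35) shift old axes cm [ 0.41 -0.03 -0.05] turn [ 0. -0.  0.] shift new axes cm [ 0.41 -0.03 -0.05]
```

>>> {"fn": "drive_tool", "kwargs": {"moves": [[0.2,-0.03,-0.05,0,0,0,-1],[0.2,0,0,0,0,0,-1],[0.1,0,0,0,0,0,-1],[0,0,0,0,0,0,-1],[0,0,0,0,0,0,-1]]}}

```text
time_s: 21.78
position: [0.4559, 0.134, 0.0429]
eef_rot: [-0.004, 0.707, -0.004, -0.707]
force: [-2.4, -0.2, 4.8]
finger_gap: 0.451
```

>>> {"fn": "drive_tool", "kwargs": {"moves": [[0,0,0,0,0,0,-1],[0,0,0,0,0,0,-1],[0,0,0,0,0,0,-1],[0,0,0,0,0,0,-1],[0,0,0,0,0,0,-1]]}}

```text
time_s: 22.2
position: [0.4559, 0.134, 0.0429]
eef_rot: [-0.004, 0.707, -0.004, -0.707]
force: [-2.8, 0.6, 5.3]
finger_gap: 0.455
```

>>> {"fn": "drive_tool", "kwargs": {"moves": [[0,0,0,0,0,0,0.4],[0,0,0,0,0,0,0.4],[0,0,0,0,0,0,0.4],[0,0,0,0,0,0,0.4],[-1,0,0,0,0,0,0.4]]}}

```text
time_s: 22.62
position: [0.4545, 0.1333, 0.0504]
eef_rot: [0.003, -0.706, 0.005, 0.708]
force: [1.2, 0.3, -0.3]
finger_gap: 0.698
```

>>> {"fn": "drive_tool", "kwargs": {"moves": [[-2,0,0,0,0,0,0.4],[-3,0,0,0,0,0,0.4],[-3,0,0,0,0,0,0.8],[-3,-1,1,0,0,0,1],[-1,-2,1.5,0,0,0,1]]}}

```text
time_s: 23.03
position: [0.4328, 0.1637, 0.1783]
eef_rot: [-0.006, 0.709, -0.004, -0.705]
force: [-0.5, 1.0, 0.4]
finger_gap: 1.002
```

```bash
python3 -c "
from h import *
to((.405,.28,.17,-4.3))
w,d,X=wimg('pics/w15.png')
objs(X,d>0,0.05,0.075,(0.3,0.65),(-0.1,0.45),300)
objs(X,d>0,0.03,0.05,(0.3,0.65),(-0.1,0.45),300)
s,ds=eyes.get_image('scene'); cv2.imwrite('pics/s2.png',s)
"
```

```text
t 23.03 pos [0.4328 0.1637 0.1783] psi 89.20 gap 1.002 F [-0.5  1.   0.4] q [ 0.8  -0.34 -0.35  0.   -1.55 -0.82]
-> (0.405, 0.28, 0.17, -4.3) shift old axes cm [  0.84 -11.58   2.95] turn [ 1.632 -0.003  0.007] shift new axes cm [ 0.83  3.65 11.38]
px [253. 150.] n 17392 z 61.4 rect c [456.5 143.1] size [229.1  40.2] ang 89.5 mean [456.1 128.3]
px [ 38. 227.] n 551 z 65.7 rect c [620.9 179.8] size [ 3.3 17.9] ang 26.4 mean [620.8 179.7]
px [ 6. 16.] n 467 z 36.0 rect c [631.3  33.3] size [33.7  2.7] ang 57.2 mean [629.4  30.6]
px [212.  59.] n 1275 z 41.2 rect c [484.8  62.3] size [50.1 12.5] ang 89.2 mean [484.6  61.9]
px [291.  59.] n 1585 z 41.3 rect c [428.2  63.1] size [50.1 14.7] ang 89.1 mean [428.4  62.8]
px [ 55. 219.] n 346 z 42.5 rect c [622.1 180.4] size [ 2.6 17.8] ang 28.7 mean [622.  180.3]
px [217. 237.] n 1398 z 41.3 rect c [490.7 200.2] size [45.9 21.8] ang 89.8 mean [490.7 198.4]
px [297. 237.] n 1684 z 41.3 rect c [424.4 202.4] size [49.  25.1] ang 89.4 mean [424.6 199.3]
px [317. 362.] n 5212 z 45.9 rect c [406.1 328. ] size [59.1 85.8] ang 84.8 mean [407.  322.1]
```

View pics/w15.png

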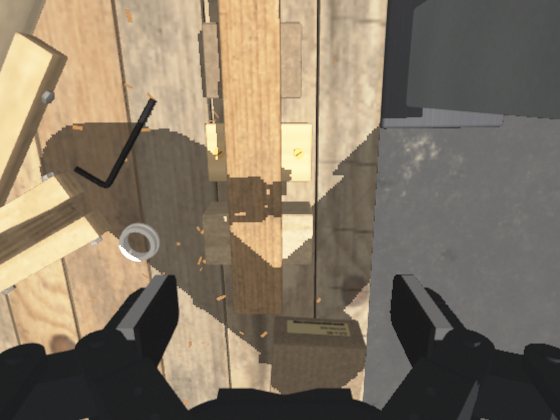

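View pics/s2.png

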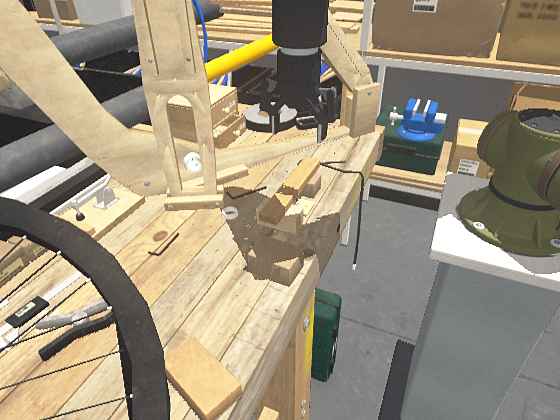

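>>> {"fn": "drive_tool", "kwargs": {"moves": [[0.1,-2,0.5,0,0,0,1],[0.1,-2.5,0.6,0,0,0,1],[0.1,-2.5,0.6,0,0,0,1],[0.1,-2.5,0.6,0,0,0,1],[0.1,-2,0.6,0.06,0,0,1]]}}

```text
time_s: 23.55
position: [0.4029, 0.2806, 0.1672]
eef_rot: [0.025, -0.707, 0.025, 0.707]
force: [0.5, -0.1, -0.6]
finger_gap: 1.001
```

>>> {"fn": "drive_tool", "kwargs": {"moves": [[0,0,0,0.115,0,0,1],[0,0,0,0.115,0,0,1],[0,0,0,0.115,0,0,1],[0,0,0,0.115,0,0,1],[0,0,0,0.115,0,0,1]]}}

```text
time_s: 23.97
position: [0.4033, 0.2792, 0.1672]
eef_rot: [0.226, -0.67, 0.227, 0.67]
force: [-0.5, 0.0, 0.6]
finger_gap: 0.997
```

>>> {"fn": "drive_tool", "kwargs": {"moves": [[0,0,0,0.115,0,0,1],[0,0,0,0.115,0,0,1],[0,0,0,0.115,0,0,1],[0,0,0,0.115,0,0,1],[0,0,0,0.115,0,0,1]]}}

```text
time_s: 24.38
position: [0.4034, 0.2791, 0.1673]
eef_rot: [0.407, -0.578, 0.407, 0.578]
force: [0.1, -1.3, 0.5]
finger_gap: 1.005
```

>>> {"fn": "drive_tool", "kwargs": {"moves": [[0,0,0,0.115,0,0,1],[0,0,0,0.115,0,0,1],[0,0,0,0.115,0,0,1],[0,0,0,0.075,0,0,1],[0,0,0,0,0,0,1]]}}

```text
time_s: 24.8
position: [0.4034, 0.2792, 0.1672]
eef_rot: [0.518, -0.481, 0.518, 0.481]
force: [-0.0, -0.4, -0.4]
finger_gap: 1.0
```

```bash
python3 -c "
from h import *
to((.4068,.331,.10,-4.3))
w,d,X=wimg('pics/w16.png')
objs(X,d>0,0.03,0.055,(0.3,0.65),(-0.1,0.45),300)
objs(X,d>0,0.055,0.075,(0.3,0.65),(-0.1,0.45),300)
"
```

```text
t 24.80 pos [0.4034 0.2792 0.1672] psi -4.18 gap 1.000 F [-0.  -0.4 -0.4] q [ 1.02 -0.26 -0.3  -0.   -1.52 -2.66]
-> (0.4068, 0.331, 0.1, -4.3) shift old axes cm [6.72 0.04 5.2 ] turn [ 0.002 -0.    -0.   ] shift new axes cm [6.72 0.05 5.2 ]
px [354. 195.] n 9039 z 46.2 rect c [406.5 331.2] size [60.9 85.3] ang 85.7 mean [403.9 331. ]
px [129. 241.] n 4973 z 41.9 rect c [427.3 155. ] size [216.9  50.9] ang 81.3 mean [429.3 154.9]
px [204. 309.] n 691 z 41.3 rect c [494.6 202.5] size [42.1 14.2] ang 89.2 mean [494.7 203.7]
px [130. 280.] n 11823 z 61.5 rect c [456.4 154.2] size [208.7  40.9] ang 89.4 mean [453.6 156.5]
```

View pics/w16.png

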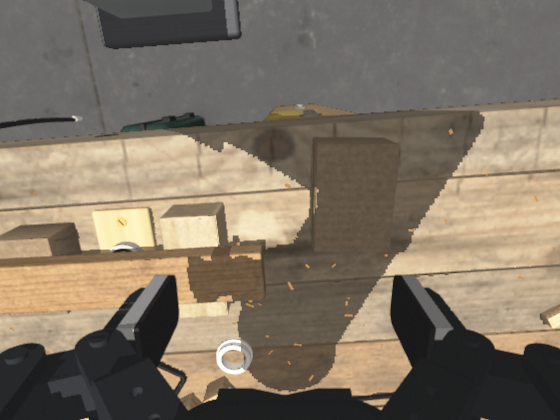

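>>> {"fn": "drive_tool", "kwargs": {"moves": [[0,0,1,0.002,0,0,1],[0.7,0,1.4,0,0,0,1],[2,0,1.4,0,0,0,1],[2.5,-0.2,1.4,0,0,0,1],[2.5,-0.1,0,0,0,0,1]]}}

```text
time_s: 25.27
position: [0.4102, 0.3333, 0.0895]
eef_rot: [0.517, -0.482, 0.517, 0.483]
force: [-1.6, -1.1, -1.5]
finger_gap: 1.0
```

>>> {"fn": "drive_tool", "kwargs": {"moves": [[2,0,0,0,0,0,1],[1.5,0,0,0,0,0,1],[0.8,0,0,0,0,0,1],[0,0,0,0,0,0,1],[0,0,0,0,0,0,1]]}}

```text
time_s: 25.68
position: [0.4103, 0.3314, 0.0478]
eef_rot: [0.518, -0.482, 0.517, 0.482]
force: [-0.3, 0.4, -0.1]
finger_gap: 1.003
```

>>> {"fn": "drive_tool", "kwargs": {"moves": [[0,0,0,0,0,0,1],[0,0,0,0,0,0,1],[0,0,0,0,0,0,1],[0,0,0,0,0,0,1],[0,0,0,0,0,0,1]]}}

```text
time_s: 26.1
position: [0.4102, 0.3313, 0.0478]
eef_rot: [0.518, -0.482, 0.517, 0.482]
force: [0.3, 0.3, -0.0]
finger_gap: 1.005
```

```bash
python3 -c "
from h import *
to((.4065,.3312,.012,-4.3))
w,d,X=wimg('pics/w17.png')
"
```

```text
t 26.10 pos [0.4102 0.3313 0.0478] psi -4.14 gap 1.005 F [ 0.3  0.3 -0. ] q [ 1.06 -0.1  -0.39 -0.   -1.28 -2.7 ]
-> (0.4065, 0.3312, 0.012, -4.3) shift old axes cm [ 3.58  0.37 -0.04] turn [0.003 0.001 0.   ] shift new axes cm [ 3.58  0.36 -0.04]
```

View pics/w17.png

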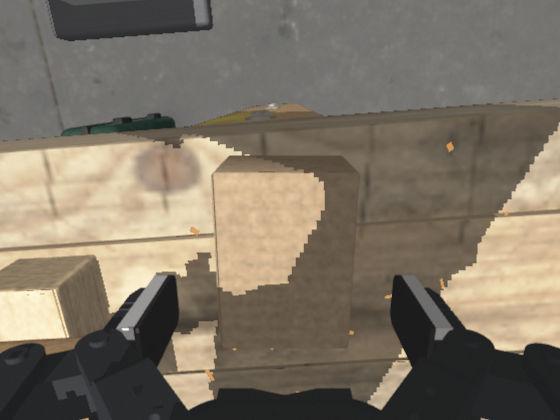

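>>> {"fn": "drive_tool", "kwargs": {"moves": [[1,0.2,0,0.003,0,0,1],[1.2,0.16,0,0,0,0,1],[1,0,0,0,0,0,1],[0.3,0,0,0,0,0,1],[0,0,0,0,0,0,1]]}}

```text
time_s: 26.57
position: [0.4057, 0.3304, 0.0103]
eef_rot: [0.517, -0.481, 0.52, 0.481]
force: [-0.8, -0.6, 0.5]
finger_gap: 0.999
```

>>> {"fn": "drive_tool", "kwargs": {"moves": [[0,0,0,0,0,0,1],[0,0,0,0,0,0,1],[0,0,0,0,0,0,1],[0,0,0,0,0,0,0],[0,0,0,0,0,0,-1]]}}

```text
time_s: 26.98
position: [0.4066, 0.3316, 0.0127]
eef_rot: [0.519, -0.481, 0.518, 0.481]
force: [0.3, 0.2, -0.1]
finger_gap: 0.748
```

>>> {"fn": "drive_tool", "kwargs": {"moves": [[0,0,0,0,0,0,-1],[0,0,0,0,0,0,-1],[0,0,0,0,0,0,-1],[0,0,0,0,0,0,-1],[0,0,0,0,0,0,-1]]}}

```text
time_s: 27.4
position: [0.4068, 0.3321, 0.013]
eef_rot: [0.519, -0.481, 0.518, 0.481]
force: [0.6, 1.7, 3.5]
finger_gap: 0.688
```

>>> {"fn": "drive_tool", "kwargs": {"moves": [[-1,0,0,0,0,0,-1],[-2,0,0,0,0,0,-1],[-3,0,0,0,0,0,-1],[-4,0,0,0,0,0,-1],[-3,0,0,0,0,0,-1]]}}

```text
time_s: 27.82
position: [0.406, 0.3303, 0.1437]
eef_rot: [0.518, -0.481, 0.519, 0.481]
force: [1.5, 2.3, -2.7]
finger_gap: 0.694
```

>>> {"fn": "drive_tool", "kwargs": {"moves": [[-1,0,0,-0.06,0,0,-1],[0,0,0,-0.11,0,0,-1],[0,0,0,-0.115,0,0,-1],[0,0,0,-0.115,0,0,-1],[0,0,0,-0.115,0,0,-1]]}}

```text
time_s: 28.23
position: [0.4055, 0.3303, 0.1507]
eef_rot: [0.376, -0.598, 0.379, 0.598]
force: [0.0, 0.4, -4.9]
finger_gap: 0.697
```

>>> {"fn": "drive_tool", "kwargs": {"moves": [[0,0,0,-0.115,0,0,-1],[0,0,0,-0.115,0,0,-1],[0,0,0,-0.115,0,0,-1],[0,0,0,-0.115,0,0,-1],[0,0,0,-0.115,0,0,-1]]}}

```text
time_s: 28.65
position: [0.4055, 0.3302, 0.1506]
eef_rot: [0.191, -0.68, 0.194, 0.681]
force: [-0.6, -0.7, -4.5]
finger_gap: 0.69
```

>>> {"fn": "drive_tool", "kwargs": {"moves": [[0,0,0,-0.115,0,0,-1],[0,0,0,-0.115,0,0,-1],[0,0,0,-0.115,0,0,-1],[0,0,0,-0.115,0,0,-1],[0,0,0,-0.08,0,0,-1]]}}

```text
time_s: 29.07
position: [0.4055, 0.3303, 0.1507]
eef_rot: [0.003, -0.706, 0.005, 0.708]
force: [0.2, -0.6, -4.8]
finger_gap: 0.693
```

```bash
python3 -c "
from h import *
to((.456,.134,.14,89.35))
w,d,X=wimg('pics/w18.png')
"
```

```text
t 29.07 pos [0.4055 0.3303 0.1507] psi 89.39 gap 0.693 F [ 0.2 -0.6 -4.8] q [ 1.07 -0.16 -0.25 -0.   -1.48 -1.08]
-> (0.456, 0.134, 0.14, 89.35) shift old axes cm [ 1.11 19.57 -5.26] turn [ 0.001  0.003 -0.003] shift new axes cm [ 1.07 19.57 -5.27]
```

View pics/w18.png

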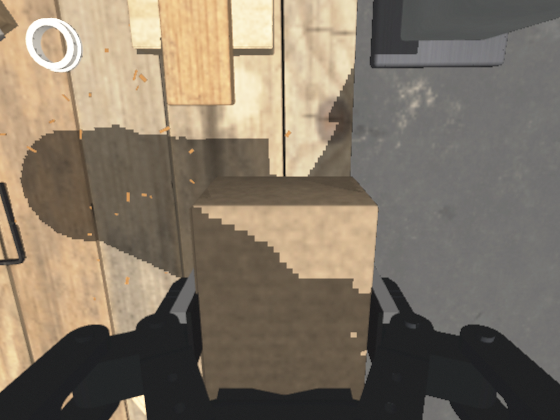

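>>> {"fn": "drive_tool", "kwargs": {"moves": [[0,2,-0.5,0,0,0,-1],[0,3.5,-1,0,0,0,-1],[0,3.7,-1,0,0,0,-1],[0,3.7,-1,0,0,0,-1],[0,3.5,-1,0,0,0,-1]]}}

```text
time_s: 29.53
position: [0.4479, 0.1645, 0.1513]
eef_rot: [0.006, -0.706, 0.007, 0.708]
force: [1.6, 0.5, -4.6]
finger_gap: 0.692
```

>>> {"fn": "drive_tool", "kwargs": {"moves": [[0,2.4,-0.6,0,0,0,-1],[0,0.7,-0.15,0,0,0,-1],[1,0,0,0,0,0,-1],[1,0,0,0,0,0,-1],[1,0,0,0,0,0,-1]]}}

```text
time_s: 29.95
position: [0.4549, 0.1359, 0.1202]
eef_rot: [0.006, -0.706, 0.006, 0.708]
force: [-0.3, 0.7, -4.3]
finger_gap: 0.692
```

>>> {"fn": "drive_tool", "kwargs": {"moves": [[0,0,0,0,0,0,-1],[0,0,0,0,0,0,-1],[0,0,0,0,0,0,-1],[0,0,0,0,0,0,-1],[0,0,0,0,0,0,-1]]}}

```text
time_s: 30.37
position: [0.456, 0.136, 0.1228]
eef_rot: [-0.006, 0.707, -0.005, -0.707]
force: [0.3, -0.4, -3.5]
finger_gap: 0.69
```

```bash
python3 -c "
from h import *
to((.456,.134,.073,89.35))
w,d,X=wimg('pics/w19.png')
objs(X,d>0,0.053,0.068,(0.3,0.65),(-0.1,0.45),300)
"
```

```text
t 30.37 pos [0.456  0.136  0.1228] psi 89.11 gap 0.690 F [ 0.3 -0.4 -3.5] q [ 0.72 -0.29 -0.41  0.   -1.45 -0.73]
-> (0.456, 0.134, 0.073, 89.35) shift old axes cm [ 4.98  0.21 -0.  ] turn [-0.004 -0.001  0.001] shift new axes cm [ 4.98  0.2  -0.  ]
px [284.  85.] n 12964 z 61.3 rect c [455.8  58.3] size [90.5 39.9] ang 89.8 mean [455.7  55.1]
px [ 26. 297.] n 584 z 62.3 rect c [628.7 183.8] size [20.1 18. ] ang 27.7 mean [622.1 179.5]
```

View pics/w19.png

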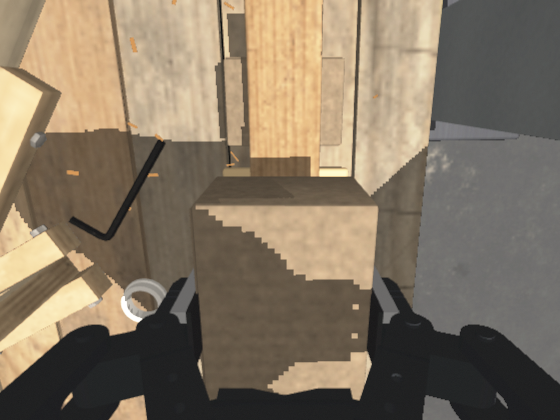

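>>> {"fn": "drive_tool", "kwargs": {"moves": [[1,0.2,0,-0.004,0,0,-1],[1,0,0,0,0,0,-1],[1,0,0,0,0,0,-1],[1,0,0,0,0,0,-1],[0.4,0,0,0,0,0,-1]]}}

```text
time_s: 30.83
position: [0.4547, 0.133, 0.0755]
eef_rot: [0.004, -0.706, 0.005, 0.708]
force: [0.0, -1.2, -5.6]
finger_gap: 0.69
```

>>> {"fn": "drive_tool", "kwargs": {"moves": [[0,0,0,0,0,0,-1],[0,0,0,0,0,0,-1],[0,0,0,0,0,0,-1],[0,0,0,0,0,0,-1],[0,0,0,0,0,0,-1]]}}

```text
time_s: 31.25
position: [0.4561, 0.1338, 0.0789]
eef_rot: [-0.004, 0.707, -0.004, -0.707]
force: [0.1, 0.4, -4.6]
finger_gap: 0.69
```

```bash
python3 -c "
from h import *
to((.456,.134,.073,89.35))
"
```

```text
t 31.25 pos [0.4561 0.1338 0.0789] psi 89.32 gap 0.690 F [ 0.1  0.4 -4.6] q [ 0.71 -0.27 -0.48  0.   -1.36 -0.72]
-> (0.456, 0.134, 0.073, 89.35) shift old axes cm [ 0.59 -0.02  0.01] turn [-0.001 -0.001  0.001] shift new axes cm [ 0.59 -0.02  0.01]
```

>>> {"fn": "drive_tool", "kwargs": {"moves": [[0.2,0,0,0,0,0,-1],[0.2,0,0,0,0,0,-1],[0.1,0,0,0,0,0,-1],[0,0,0,0,0,0,-1],[0,0,0,0,0,0,-1]]}}

```text
time_s: 31.67
position: [0.4558, 0.1336, 0.0734]
eef_rot: [-0.004, 0.707, -0.004, -0.707]
force: [0.1, 0.0, -3.8]
finger_gap: 0.69
```

>>> {"fn": "drive_tool", "kwargs": {"moves": [[0.1,0,0,0,0,0,-1],[0,0,0,0,0,0,-1],[0,0,0,0,0,0,-1],[0,0,0,0,0,0,-1],[0,0,0,0,0,0,-1]]}}

```text
time_s: 32.08
position: [0.4559, 0.1336, 0.0732]
eef_rot: [-0.004, 0.707, -0.004, -0.707]
force: [-5.9, -0.8, 5.6]
finger_gap: 0.691
```

>>> {"fn": "drive_tool", "kwargs": {"moves": [[-0.05,0,0,0,0,0,-1],[0,0,0,0,0,0,0.9],[0,0,0,0,0,0,0.9],[0,0,0,0,0,0,0.9],[0,0,0,0,0,0,0.9]]}}

```text
time_s: 32.5
position: [0.456, 0.1337, 0.0728]
eef_rot: [-0.004, 0.707, -0.004, -0.707]
force: [0.0, -0.2, 0.9]
finger_gap: 0.948
```

>>> {"fn": "drive_tool", "kwargs": {"moves": [[0,0,0,0,0,0,0.9],[-1,0,0,0,0,0,0.9],[-2,0,0,0,0,0,0.9],[-3,0,0,0,0,0,1],[-3,0,0,0,0,0,1]]}}

```text
time_s: 32.92
position: [0.4555, 0.1332, 0.1642]
eef_rot: [0.004, -0.707, 0.005, 0.707]
force: [0.4, 0.1, 1.3]
finger_gap: 1.003
```

```bash
python3 -c "
from h import *
to((.456,.134,.073,89.35))
w,d,X=wimg('pics/w20.png')
objs(X,d>0,0.09,0.12,(0.3,0.65),(-0.1,0.45),300)
"
```

```text
t 32.92 pos [0.4555 0.1332 0.1642] psi 89.31 gap 1.003 F [0.4 0.1 1.3] q [ 0.71 -0.3  -0.35  0.   -1.53 -0.72]
-> (0.456, 0.134, 0.073, 89.35) shift old axes cm [ 9.12 -0.08 -0.06] turn [-0.001  0.001 -0.001] shift new axes cm [ 9.12 -0.08 -0.05]
px [283. 223.] n 14275 z 106.4 rect c [456.8 131.8] size [85. 61.] ang 89.1 mean [456.8 128.6]
px [ 24. 302.] n 1218 z 108.7 rect c [625.3 182.1] size [18.  18.1] ang 28.5 mean [619.3 178.2]
```

View pics/w20.png

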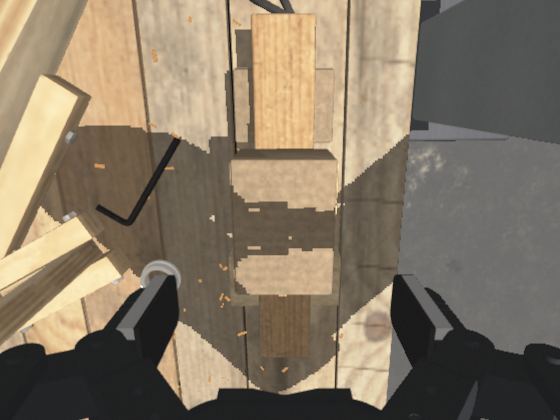

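>>> {"fn": "drive_tool", "kwargs": {"moves": [[-3,0,0.5,0,0,0,1],[-2,0.5,1.5,0,0,0,1],[0,1.5,1.5,0,0,0,1],[0,2.5,1.5,0,0,0,1],[0,3.5,0.5,0,0,0,1]]}}

```text
time_s: 33.38
position: [0.3989, 0.0547, 0.2139]
eef_rot: [-0.004, 0.708, -0.002, -0.707]
force: [1.5, -0.1, -0.1]
finger_gap: 1.0
```

>>> {"fn": "drive_tool", "kwargs": {"moves": [[0,3.5,0,0,0,0,1],[0,3.5,0,0,0,0,1],[0,3.5,0,0,0,0,1],[0,3.5,0,0,0,0,1],[0,3.5,0.5,0,0,0,1]]}}

```text
time_s: 33.8
position: [0.3926, -0.1224, 0.2136]
eef_rot: [-0.004, 0.708, -0.004, -0.707]
force: [1.2, -0.4, -0.4]
finger_gap: 0.998
```

>>> {"fn": "drive_tool", "kwargs": {"moves": [[0,3,0.8,0,0,0,1],[0,3,0.8,0,0,0,1],[0,2.5,0.8,0,0,0,1],[0,2,0.8,0,0,0,1],[0,0,0,0,0,0,1]]}}

```text
time_s: 34.22
position: [0.3582, -0.228, 0.2136]
eef_rot: [-0.005, 0.707, -0.006, -0.707]
force: [-0.3, -0.2, 0.2]
finger_gap: 1.0
```

```bash
python3 -c "
from h import *
to((.456,.134,.073,89.35))
t,d=eyes.get_image('top'); X=cloud('top',d); X[...,2]+=.0022
cv2.imwrite('pics/topz2.png',cv2.resize(t[150:265,200:420],None,fx=3.5,fy=3.5,interpolation=cv2.INTER_CUBIC))
for lo,hi in((.09,.12),(.05,.07),(.03,.05),(.004,.02)): print(lo);objs(X,d>0,lo,hi,(0.36,0.6),(-.05,0.3),15)
s,ds=eyes.get_image('scene'); cv2.imwrite('pics/s3.png',s)
"
```

```text
t 34.22 pos [ 0.3582 -0.228   0.2136] psi 89.09 gap 1.000 F [-0.3 -0.2  0.2] q [-0.08 -0.45 -0.37  0.   -1.65  0.07]
-> (0.456, 0.134, 0.073, 89.35) shift old axes cm [ 14.02 -36.37  -9.2 ] turn [-0.005 -0.    -0.001] shift new axes cm [ 14.06 -36.31  -9.37]
0.09
px [303. 214.] n 958 z 106.1 rect c [456.3 134.6] size [84.  58.3] ang 89.4 mean [456.2 134.6]
0.05
px [268. 214.] n 526 z 61.3 rect c [456.3 219.1] size [78.4 36.8] ang 89.4 mean [456.2 219. ]
px [338. 215.] n 521 z 60.9 rect c [454.5  48.9] size [78.2 36.6] ang 89.4 mean [454.3  49.4]
0.03
px [370. 160.] n 101 z 46.5 rect c [595.2 -34.4] size [46.6 20.8] ang 58.2 mean [590.3 -36.1]
px [275. 202.] n 179 z 41.0 rect c [489.  201.5] size [42.7 22.9] ang 89.5 mean [489.  201.4]
px [331. 204.] n 114 z 41.2 rect c [482.5  63.6] size [45.1 12.8] ang 89.4 mean [482.5  63.7]
px [275. 228.] n 186 z 40.9 rect c [424.5 203.3] size [45.  22.3] ang 89.4 mean [424.3 202.7]
px [331. 226.] n 122 z 40.9 rect c [428.1  64.6] size [49.6 12.4] ang 89.4 mean [428.   63.8]
0.004
px [366. 163.] n 26 z 13.2 rect c [586.4 -30.6] size [46.1  1.4] ang 56.4 mean [586.4 -30.7]
px [294. 164.] n 28 z 6.3 rect c [586.  153.7] size [29.6  8.9] ang 45.0 mean [587.1 153.9]
px [270. 171.] n 67 z 10.1 rect c [570. 218.] size [31.  33.7] ang 0.4 mean [570.7 217. ]
px [313. 177.] n 20 z 6.1 rect c [552.1 105. ] size [25.6  5.4] ang 56.6 mean [552.2 105.2]
px [364. 206.] n 117 z 8.0 rect c [475.5 -30.1] size [36.7 82.1] ang 54.8 mean [476.5 -22.3]
px [302. 199.] n 56 z 8.5 rect c [496.7 134.9] size [46.1  5.7] ang 89.7 mean [496.7 134.8]
px [302. 230.] n 117 z 9.1 rect c [417.5 135.8] size [51.1 15.3] ang 89.4 mean [418.5 135.8]
px [375. 244.] n 36 z 9.0 rect c [384.1 -47.2] size [47.9  5.4] ang 0.1 mean [379.5 -47.7]
```

View pics/topz2.png

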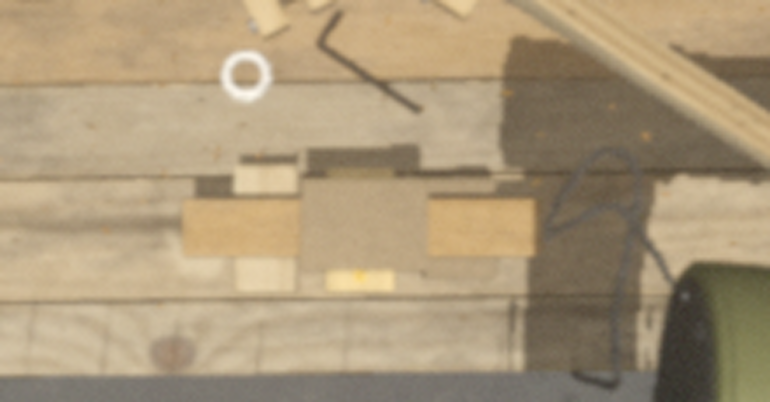

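View pics/s3.png

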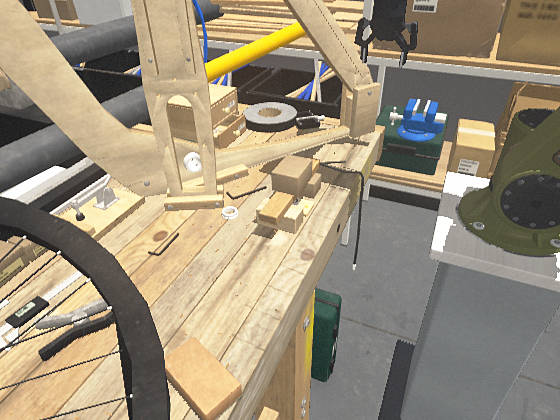

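```bash
python3 -c "
from rig import job
print(job.close_job())"
```

```text
the job is handed in; nothing more can be done
None
```

The measuring bridge is built and handed in at about 34 s on the robot's clock (limit 106 s). The order was beech block (left), small carton (right), batten across them, large carton on top. Everything was released and the arm is drawn clear.

Final checks with the top and scene cameras and the earlier wrist views:

| Piece | What was measured |
|---|---|
| Beech block | Centre about 67 mm left of the bearing, gap about 20 mm, parallel to the board within 0.5° |
| Small carton | Centre about 70.5 mm right of the bearing, gap about 20 mm, parallel to the board within 0.5° |
| Batten | Lies flat (top at about 61 mm), square to the board, its middle within about 1 mm of the bearing |
| Large carton | Upright (top at about 106 mm), long side along the batten, within about 1 mm of the bearing |

**Disagreement:** just after release, with the hand turned a quarter, the wrist camera put the large carton about 2 mm too far right. The top camera put it within 1 mm. I did not correct it, because 2 mm is about the calibration error.

**Forces:** every reading at the end of a move was below 8 N. The force between readings was not checked.

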